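Seat a sealing lid on a dry-storage pot, unlock it, lift off its carrying cover alone

ROBOT

A 6-joint arm with a two-finger parallel gripper is mounted at the origin on a cart in front of the work surface, level with it; the furniture and walls round the work are solid. World frame = base frame: x ahead of the robot, y to its left, z up, the work surface at z = 0. Lengths are in m, angles in rad, forces in N, time in s.
With the tool pointing down it reaches from about 0.3 to 0.85 m from the base axis. Payload 5.4 kg.
Tool frame: the origin (TCP) lies midway between the tips of the shut fingers; the grasp point (between the pads) lies 19 mm behind it; z points along the fingers, y is the line along which they close (so a half turn about z gives the same grasp; the last joint's range is limited). The gripper opens to 85 mm and grips with 20 to 120 N. Pads are 22 mm wide; open, the fingers measure 114 mm over their backs; the gripper's body (76 mm by 85 mm) begins 54 mm behind the grasp point. The pads swing forward as they close: fully open they stand 13 mm farther back than shut.
Start: joints at [-1.537, 0.158, 1.597, -0, 1.386, -0.21], TCP at [0.139, -0.558, 0.231] pointing down, gripper open.
Joint ranges: [-2.91, 2.91], [-0.94, 2.29], [0.18, 2.7], [-1.29, 4.43], [0.17, 2.64], [-3, 3]. Speed limits (rad/s): [2.57, 2.57, 3.14, 3.14, 3.14, 3.14].

INTERFACE

Orientations are given as a unit quaternion [w, x, y, z].
In Python, from station import ctrl, viewer gives the robot as it stands.
- The arm moves only by the shell command python3 -m creep 'ROWS' [FORCE]. ROWS is JSON, a list of rows, each an object of numbers: "gripper": the opening, from -1 (shut) to 1 (fully open); "dx", "dy", "dz": the shift along the tool's x, y, z in mm; "rx", "ry", "rz": the turn, a rotation vector about the tool's x, y, z in degrees. In form: [{"gripper": .., "dx": .., "dy": .., "dz": .., "rx": .., "ry": .., "rz": ..}, ...]. A call has 1 to 12 rows; each row shifts and turns the commanded pose from where the row before left it, along the tool's axes as they then stand; what a row does not reach is not made up. A row lasts 1/10 s, in which the tool goes at most 50 mm and 8.59 degrees, less where a joint would pass 70% of its speed; a pose out of reach is approached as far as the arm can. A call is refused whole if a number of a shift passes 50 or a number of a turn 8.59, either way. A call with a gripper value outside its range is refused whole. The fingers move at their own pace and stop on an object; FORCE is the grip in N (left out, the last holds). Time passes only in rows, so rows that do not move let the fingers close. It gives the time, the measured TCP pose, the force, the opening and the grip force at its end, in the units of the state.
- ctrl.observe(): the state, without advancing time (a new reading comes with each control period).
- viewer.get_image(name): name is "scene" or "top"; returns a dict with "frame" (420x560x3 uint8, red, green, blue), "fx", "fy", "cx", "cy" (pixels), "pose" (4x4, takes a point from camera to world coordinates). Camera axes: x right, y up, looking along -z (the intrinsics and any distortion apply to the point x, -y, -z); pixel columns grow to the right and rows downward; lengths in m; the calibration is good to about 2 mm. A picture is of the moment at which its call begins. There is no depth.
- ctrl.job_done(): hands the job in; it is judged then, once.
The state is a dict: "time": time; "qpos": joint angles; "joint_velocities": joint speeds; "tau": joint torques, N m; "eef_pos": TCP position; "eef_rot": TCP orientation; "ft_force": force on the tool from outside, world axes, zero at the start; "ft_torque": the same for the moment, N m; "grip_width": opening from 0.0 (shut) to 1.0 (fully open); "gripper_force": force on a finger pad.
Only numpy, scipy, OpenCV 4.12 (cv2) and the standard library are available. Lean on these libraries where they do the work, as an engineer would, in place of code of your own. Each camera call takes 0.05 s, during which the arm holds its last target. There are 200 camera calls.

TASK

Pick up the two-part lid set by the bar handle of its outer cover and lower it gently, as one piece, onto the open glass pot so that the inner sealing lid seats squarely in the mouth. Then turn the cover's three bar knobs counter-clockwise to their end stops, which frees the inner lid, and lift the cover straight off by its handle, leaving the inner lid fully seated and undisturbed. Finish still holding the cover level over the pot, about 10 cm above where it sat, so that the seal can be inspected; do not put it down, and leave the other things on the bench alone.

Things in the scene. Friction and masses are not known exactly. Their poses are not given: they have to be found in the camera images.
- pot: fixed glass pot, 120 mm wide, with a 152 mm wide, 10 mm thick metal flange round its open mouth; flange top 80 mm above the bench, mouth 108 mm across. Origin: centre of its underside, z up. Fixed vials inside, clear of the lid. Two fraction collectors stand behind it and towards the lid set: base 76 mm high, carousel 152 mm, head 260 mm; carry in front of or above them
- inner_lid: loose round metal sealing lid, 152 mm wide, 0.28 kg, nested under the cover. Below its 6 mm plate a plug, 103 mm wide, 12 mm deep, tapering to 92 mm at its underside, enters the pot's mouth. Origin: centre of the plug's underside, z up; at first it stands on the bench; seated it is 68 mm above the pot's underside. Hidden keepers on top, which the knobs' tongues hook, reach 37.5 mm above the origin
- cover: loose round metal cover, 148 mm wide, 31 mm high to its top face, 0.5 kg with knobs; stands on the inner lid's plate (2.5 mm sideways play, keyed against turning, about 2 degrees play). Origin: centre of its lower rim, 18 mm above the inner lid's origin at rest; z up. With the knobs locked, lifting it lifts the inner lid too, after 2.5 mm of play. Seated on the pot: 86 mm above the pot's underside
- cover_handle (a point): middle of the black bar handle over the centre of the cover's top, 83 mm above the cover's origin (52 mm above its top face). x axis along the bar (46 mm long, 14 mm wide, flat sided, from 44 to 60 mm above the top face, on two 9 mm posts 32 mm apart); z up. The handle stands higher than the knobs
- knob_a (a joint): bar knob a of three on the cover's top (value in rad): 0 = tongue locked under the inner lid's keeper, 1.3 = end stop, tongue clear. Grows as the knob turns counter-clockwise seen from above; starts between 0 and 0.1 and stays where it is left (friction about 0.04 N m)
- knob_b (a joint): bar knob b of three on the cover's top (value in rad): 0 = tongue locked under the inner lid's keeper, 1.3 = end stop, tongue clear. Grows as the knob turns counter-clockwise seen from above; starts between 0 and 0.1 and stays where it is left (friction about 0.04 N m)
- knob_c (a joint): bar knob c of three on the cover's top (value in rad): 0 = tongue locked under the inner lid's keeper, 1.3 = end stop, tongue clear. Grows as the knob turns counter-clockwise seen from above; starts between 0 and 0.1 and stays where it is left (friction about 0.04 N m)
- knob_a_grip (a point): point on the axis of knob a, at 90 degrees from the cover's +x axis, on a 52 mm radius round the cover's centre, 18 mm above the cover's top face. x axis along the knob's bar (34 mm long, 10 mm wide, flat sided, on a 24 mm hub, from 6 to 28 mm above the cover's top face), z up along its axis. Turns with the knob
- knob_b_grip (a point): point on the axis of knob b, at 210 degrees, 52 mm radius, 18 mm above the cover's top face. x axis along the knob's bar (34 mm long, 10 mm wide, flat sided, on a 24 mm hub, from 6 to 28 mm above the cover's top face), z up along its axis. Turns with the knob
- knob_c_grip (a point): point on the axis of knob c, at 330 degrees, 52 mm radius, 18 mm above the cover's top face. x axis along the knob's bar (34 mm long, 10 mm wide, flat sided, on a 24 mm hub, from 6 to 28 mm above the cover's top face), z up along its axis. Turns with the knob
- vial: bystander: loose small brown glass vial with a black cap, 22 mm across, 51 mm tall; origin under its centre
- stopper: bystander: loose stopper, 37 mm wide, 30 mm tall; origin under its centre
- dish: bystander: loose petri dish, 59 mm across, 14 mm tall; origin under its centre
- beaker: bystander: loose 250 ml glass beaker, 68 mm across, 85 mm tall; origin under its centre

How it is judged:
By the outcome, as a careful person would: the job done as asked, in the order asked, and still so for the second after the job is handed in, while the arm keeps its last pose, push and grip.
It also fails if it takes over 72 s, if anything falls off the work surface, if the arm or the gripper's body presses on something with over 40 N, if the wrist force passes 120 N, or if a joint passes its speed limit or range.

## Working session

There is one attempt and no reset: what is moved stays moved. The work goes in short steps, Python scripts to look and compute and a shell command to move; the robot and the scene stay as the last step left them, time stands still between calls to the robot, and variables do not carry over. Pictures are saved under pics/ and viewed, at most 10 in all, crops included, and the job is handed in when it is done.

```bash
ls; mkdir -p pics; python3 - <<'E'
from station import ctrl, viewer
import cv2,numpy as np
s=ctrl.observe();print({k:np.round(v,3).tolist() for k,v in s.items()})
for n in("scene","top"):
    d=viewer.get_image(n);print(n,d['fx'],d['fy'],d['cx'],d['cy'],np.round(d['pose'],4).tolist(),[k for k in d])
    f=d['frame'];cv2.imwrite(f'pics/{n}0.png',f[:,:,::-1]);np.save(f'{n}0.npy',f)
E
```

```text
pics
{'time': 0.0, 'qpos': [-1.537, 0.159, 1.598, -0.0, 1.386, -0.21], 'joint_velocities': [0.002, 0.001, -0.001, 0.001, -0.0, -0.0], 'tau': [0.002, -39.6, -33.142, -0.0, 0.009, 0.0], 'eef_pos': [0.139, -0.557, 0.23], 'eef_rot': [-0.001, 0.993, 0.122, 0.0], 'ft_force': [0.631, -0.199, 0.041], 'ft_torque': [-0.001, 0.003, 0.034], 'gripper_force': 0.0, 'grip_width': 0.998}
scene 408.63317018984895 408.63317018984895 281.7715705702703 217.7685057784463 [[-0.7602, 0.3338, -0.5574, -0.0257], [-0.6495, -0.4121, 0.6389, 0.7613], [-0.0164, 0.8478, 0.5301, 0.6199], [0.0, 0.0, 0.0, 1.0]] ['frame', 'fx', 'fy', 'cx', 'cy', 'pose']
top 395.2188874244457 395.2188874244457 275.7126137246468 210.16227876689493 [[0.006, 0.998, -0.0633, 0.4596], [-1.0, 0.0063, 0.0051, 0.1312], [0.0055, 0.0633, 0.998, 1.0522], [0.0, 0.0, 0.0, 1.0]] ['frame', 'fx', 'fy', 'cx', 'cy', 'pose']
```

View pics/top0.png

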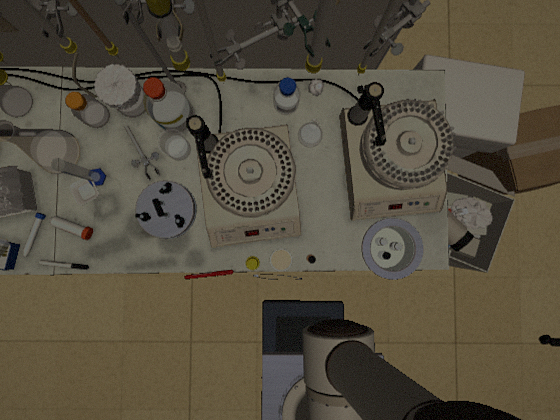

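View pics/scene0.png

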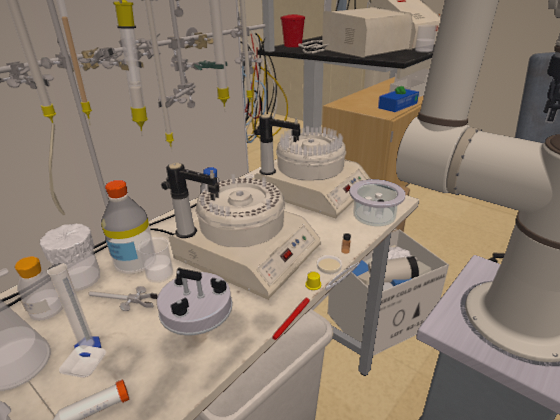

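Top view: the lid set is near (165,209), the pot near (392,249) at the right, and the collectors lie between and behind them. I'll enlarge these for measurement.

```bash
python3 - <<'E'
import cv2,numpy as np
t=np.load('top0.npy');s=np.load('scene0.npy')
def c(f,x,y,w=80,h=60):return cv2.resize(f[y:y+h,x:x+w],(400,300),interpolation=cv2.INTER_CUBIC)
m=np.vstack([np.hstack([c(t,125,179),c(t,352,219)]),np.hstack([c(s,155,263),c(s,337,170)])])
m=cv2.convertScaleAbs(m,alpha=1.4)
cv2.imwrite('pics/crop.png',m[:,:,::-1])
E
```

```text
(no output)
```

View pics/crop.png

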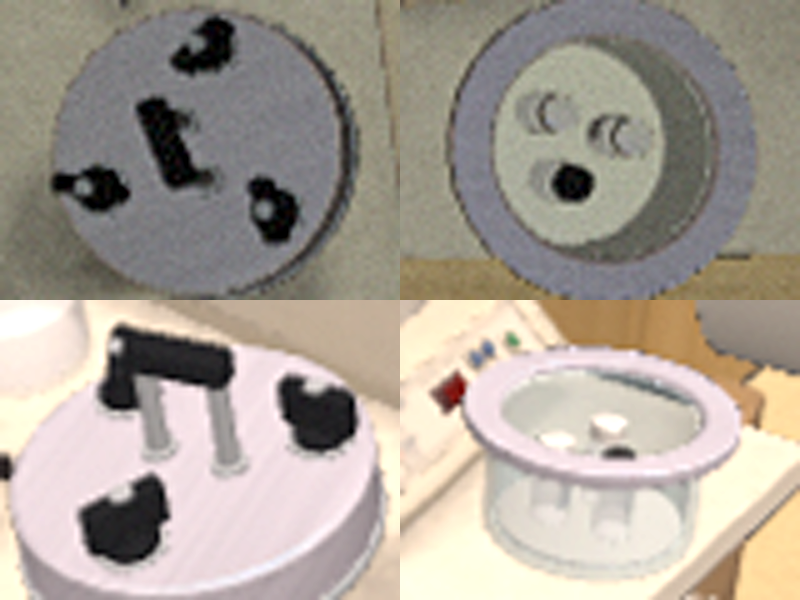

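Crop: the cover's top face is centred near crop (197,152), with the handle bar running from (154,100) to (186,186). Knobs are at left, top and lower right. The pot flange is centred near (602,149). Next I turn these into world positions.

```bash
cat > h.py <<'E'
import numpy as np,cv2
from scipy.optimize import least_squares
from station import ctrl,viewer
_c={}
def cam(n):
    if n not in _c:_c[n]=viewer.get_image(n)
    return _c[n]
def proj(n,P):
    d=cam(n);P=np.atleast_2d(P);p=(P-d['pose'][:3,3])@d['pose'][:3,:3]
    return np.c_[d['cx']+d['fx']*p[:,0]/-p[:,2],d['cy']+d['fy']*p[:,1]/p[:,2]]
def unproj(n,u,v,z):
    d=cam(n);r=d['pose'][:3,:3]@np.array([(u-d['cx'])/d['fx'],-(v-d['cy'])/d['fy'],-1.])
    o=d['pose'][:3,3];return o+r*(z-o[2])/r[2]
E
python3 - <<'E'
from h import *
np.set_printoptions(precision=4,suppress=True)
def T(x,y,ox,oy):return x/5+ox-.4,y/5+oy-.4
def t1(x,y,z):return unproj('top',*T(x,y,125,179),z)
print('cover face edges L R T B');
E=[t1(*p,.049) for p in((52,152),(342,152),(197,8),(197,297))]
print(E[0][1]-E[1][1],(E[0]+E[1])/2,E[2][0]-E[3][0],(E[2]+E[3])/2)
print('handle ctr',t1(169,143,.109)); a,b=t1(154,100,.109),t1(186,186,.109);print('len',np.linalg.norm(a-b),np.degrees(np.arctan2(*(a-b)[1::-1])))
def t2(x,y,z):return unproj('top',*T(x-400,y,352,219),z)
for z,pp in((.08,((447,148),(757,148),(602,-8),(602,305))),(.08,((492,150),(717,150),(604,36),(604,264)))):
    E=[t2(*p,z) for p in pp];print('pot',E[0][1]-E[1][1],(E[0]+E[1])/2,E[2][0]-E[3][0],(E[2]+E[3])/2)
# scene
def s1(x,y,z):return unproj('scene',x/5+155-.4,(y-300)/5+263-.4,z)
a,b=s1(118,328,.109),s1(233,352,.109);print('scene near top edge?',a,b)
def s2(x,y,z):return unproj('scene',(x-400)/5+337-.4,(y-300)/5+170-.4,z)
# flange outline in scene: extremes -> fit circle r=.076 z=.08
pts=[(463,400),(740,410),(590,346),(500,368),(700,372)]
q=np.array([s2(*p,.08) for p in pts]);print(q)
r=least_squares(lambda c:np.hypot(*(q[:,:2]-c).T)-.076,q.mean(0)[:2]);print('pot scene',r.x,r.fun)
pts=[(12,485),(40,425),(110,375),(378,480),(370,440),(350,405)]
q=np.array([s1(*p,.049) for p in pts])
r=least_squares(lambda c:np.hypot(*(q[:,:2]-c).T)-.074,q.mean(0)[:2]);print('cover scene',r.x,r.fun)
for n,p in(('beaker?',(176,147)),('beaker2',(310,133)),('stopper',(252,263)),('dish',(280,258)),('vial',(311,258))):print(n,unproj('top',*p,.03))
E
```

```text
cover face edges L R T B
0.14709224343475402 [0.5244 0.4098 0.049 ] 0.14711385688895873 [0.5245 0.4099 0.049 ]
handle ctr [0.5248 0.4067 0.109 ]
len 0.04419125393128243 21.61676496192162
pot 0.15238106921921643 [ 0.4296 -0.1597  0.08  ] 0.15299755537270388 [ 0.4297 -0.1597  0.08  ]
pot 0.11059360262710674 [ 0.4286 -0.1609  0.08  ] 0.11143736533096515 [ 0.4288 -0.1606  0.08  ]
scene near top edge? [0.5486 0.4182 0.109 ] [0.5017 0.3987 0.109 ]
[[ 0.4921 -0.1202  0.08  ]
 [ 0.3677 -0.2052  0.08  ]
 [ 0.4707 -0.2229  0.08  ]
 [ 0.4967 -0.1663  0.08  ]
 [ 0.4058 -0.2328  0.08  ]]
pot scene [ 0.4252 -0.1589] [ 0.0013 -0.0022  0.0025 -0.0042  0.0003]
cover scene [0.5184 0.4158] [-0.0027  0.0004  0.002   0.0026 -0.0014 -0.0027]
beaker? [0.6883 0.3877 0.03  ]
beaker2 [0.728  0.0372 0.03  ]
stopper [0.3881 0.1861 0.03  ]
dish [0.4012 0.1142 0.03  ]
vial [0.4017 0.0345 0.03  ]
```

```bash
cat >> h.py <<'E'
from scipy.spatial.transform import Rotation as R
def st():
    s=ctrl.observe();w,x,y,z=s['eef_rot'];M=R.from_quat([x,y,z,w]).as_matrix();return s,M
def yaw(M):return np.degrees(np.arctan2(M[1,0],M[0,0]))
def need(x,y,z,yw,first_turn=True):
    """remaining tool turn (deg rotvec, tool axes) and shift (mm) in axes after that turn"""
    s,M=st();c,n=np.cos(np.radians(yw)),np.sin(np.radians(yw))
    G=np.array([[c,n,0],[n,-c,0],[0,0,-1.]])
    rv=np.degrees(R.from_matrix(M.T@G).as_rotvec());d=(np.array([x,y,z])-s['eef_pos'])*1000
    print('pos',np.round(s['eef_pos'],4),'yaw %.2f'%yaw(M),'turn',np.round(rv,2),'shift',np.round(G.T@d,1),'q6 %.2f'%s['qpos'][5],'F',np.round(s['ft_force'],1),'w',np.round(s['grip_width'],3),'t',round(s['time'],2))
E
python3 -c "
from h import *
need(.5245,.4085,.30,22)"
```

```text
pos [ 0.1388 -0.5576  0.2307] yaw 13.97 turn [-0.06 -0.02 -8.03] shift [ 719.6 -751.3  -69.3] q6 -0.21 F [-0.1  0.1 -0.4] w 1.001 t 0.2
```

```bash
python3 -m creep '[{"rz":-8,"dz":-20},{"dx":30,"dy":-31,"dz":-10},{"dx":30,"dy":-31,"dz":-10},{"dx":30,"dy":-31,"dz":-10},{"dx":30,"dy":-31,"dz":-10},{"dx":30,"dy":-31,"dz":-9},{"dx":30,"dy":-31},{"dx":30,"dy":-31},{"dx":30,"dy":-31},{"dx":30,"dy":-31},{"dx":30,"dy":-31},{"dx":30,"dy":-31}]' 60
python3 -m creep '[{"dx":30,"dy":-31},{"dx":30,"dy":-31},{"dx":30,"dy":-31},{"dx":30,"dy":-31},{"dx":30,"dy":-31},{"dx":30,"dy":-31},{"dx":30,"dy":-31},{"dx":30,"dy":-31},{"dx":30,"dy":-31},{"dx":20,"dy":-25},{"dx":10,"dy":-10},{"dx":0}]'
python3 -c "
from h import *
need(.5245,.4085,.30,22)"
```

```text
pos [ 0.1388 -0.5576  0.2307] yaw 13.97 turn [-0.06 -0.02 -8.03] shift [ 719.6 -751.3  -69.3] q6 -0.21 F [-0.1  0.1 -0.4] w 1.001 t 0.2$[0]: bad value
$[0]: bad value
```

```bash
python3 -m creep '[{"gripper":0.4,"dx":0,"dy":0,"dz":-20,"rx":0,"ry":0,"rz":-8}]' 60; python3 -m creep '[{"gripper":0.4,"dx":30,"dy":-31,"dz":-25}]' 60
```

```text
time: 0.3
eef_pos: [0.1387, -0.5559, 0.248]
eef_rot: [-0.004, 0.981, 0.192, 0.001]
ft_force: [-0.0, 1.2, -0.1]
grip_width: 0.855
gripper_force: 0.0$[0]: bad value
```

```bash
python3 -m creep '[{"gripper":0.4,"dx":30,"dy":-31,"dz":-20,"rx":0,"ry":0,"rz":0},{"gripper":0.4,"dx":30,"dy":-31,"dz":-20,"rx":0,"ry":0,"rz":0},{"gripper":0.4,"dx":30,"dy":-31,"dz":-10,"rx":0,"ry":0,"rz":0},{"gripper":0.4,"dx":30,"dy":-31,"dz":0,"rx":0,"ry":0,"rz":0},{"gripper":0.4,"dx":30,"dy":-31,"dz":0,"rx":0,"ry":0,"rz":0},{"gripper":0.4,"dx":30,"dy":-31,"dz":0,"rx":0,"ry":0,"rz":0},{"gripper":0.4,"dx":30,"dy":-31,"dz":0,"rx":0,"ry":0,"rz":0},{"gripper":0.4,"dx":30,"dy":-31,"dz":0,"rx":0,"ry":0,"rz":0},{"gripper":0.4,"dx":30,"dy":-31,"dz":0,"rx":0,"ry":0,"rz":0},{"gripper":0.4,"dx":30,"dy":-31,"dz":0,"rx":0,"ry":0,"rz":0},{"gripper":0.4,"dx":30,"dy":-31,"dz":0,"rx":0,"ry":0,"rz":0},{"gripper":0.4,"dx":30,"dy":-31,"dz":0,"rx":0,"ry":0,"rz":0}]' 60
python3 -m creep '[{"gripper":0.4,"dx":30,"dy":-31,"dz":0,"rx":0,"ry":0,"rz":0},{"gripper":0.4,"dx":30,"dy":-31,"dz":0,"rx":0,"ry":0,"rz":0},{"gripper":0.4,"dx":30,"dy":-31,"dz":0,"rx":0,"ry":0,"rz":0},{"gripper":0.4,"dx":30,"dy":-31,"dz":0,"rx":0,"ry":0,"rz":0},{"gripper":0.4,"dx":30,"dy":-31,"dz":0,"rx":0,"ry":0,"rz":0},{"gripper":0.4,"dx":30,"dy":-31,"dz":0,"rx":0,"ry":0,"rz":0},{"gripper":0.4,"dx":30,"dy":-31,"dz":0,"rx":0,"ry":0,"rz":0},{"gripper":0.4,"dx":30,"dy":-31,"dz":0,"rx":0,"ry":0,"rz":0},{"gripper":0.4,"dx":30,"dy":-31,"dz":0,"rx":0,"ry":0,"rz":0},{"gripper":0.4,"dx":20,"dy":-31,"dz":0,"rx":0,"ry":0,"rz":0},{"gripper":0.4,"dx":20,"dy":-31,"dz":0,"rx":0,"ry":0,"rz":0},{"gripper":0.4,"dx":0,"dy":0,"dz":0,"rx":0,"ry":0,"rz":0}]'
python3 -c "
from h import *
need(.5245,.4085,.20,22)"
```

```text
time: 1.5
eef_pos: [0.3337, -0.0766, 0.3014]
eef_rot: [0.0, 0.982, 0.19, 0.0]
ft_force: [1.5, -0.5, -0.2]
grip_width: 0.702
gripper_force: 0.0
time: 2.7
eef_pos: [0.4929, 0.3573, 0.2999]
eef_rot: [-0.001, 0.981, 0.192, -0.001]
ft_force: [-0.2, -0.9, -1.3]
grip_width: 0.699
gripper_force: 0.0
pos [0.4929 0.3573 0.2999] yaw 22.19 turn [-0.07  0.08  0.19] shift [ 48.4 -35.6  99.9] q6 1.61 F [-0.2 -0.9 -1.3] w 0.699 t 2.7
```

```bash
python3 -m creep '[{"gripper":0.4,"dx":24,"dy":-18,"dz":10,"rx":0,"ry":0,"rz":0.1},{"gripper":0.4,"dx":24.4,"dy":-17.6,"dz":20,"rx":0,"ry":0,"rz":0.1},{"gripper":0.4,"dx":0,"dy":0,"dz":40,"rx":0,"ry":0,"rz":0},{"gripper":0.4,"dx":0,"dy":0,"dz":30,"rx":0,"ry":0,"rz":0},{"gripper":0.4,"dx":0,"dy":0,"dz":0,"rx":0,"ry":0,"rz":0}]'
python3 - <<'E'
from h import *
need(.5245,.4085,.082,22)
t=cam('top')['frame'];s=cam('scene')['frame']
def c(f,x,y,w=100,h=75):return cv2.resize(f[y:y+h,x:x+w],(400,300),interpolation=cv2.INTER_CUBIC)
m=np.hstack([c(t,115,169),c(s,145,243)])
cv2.imwrite('pics/pre.png',cv2.convertScaleAbs(m,alpha=1.4)[:,:,::-1])
E
```

```text
time: 3.2
eef_pos: [0.522, 0.4029, 0.195]
eef_rot: [0.002, 0.982, 0.189, -0.005]
ft_force: [-1.0, -0.7, -0.9]
grip_width: 0.702
gripper_force: 0.0
pos [0.522  0.4029 0.195 ] yaw 21.75 turn [ 0.08  0.65 -0.25] shift [  4.4  -4.3 113. ] q6 1.67 F [-1.  -0.7 -0.9] w 0.702 t 3.2
```

View pics/pre.png

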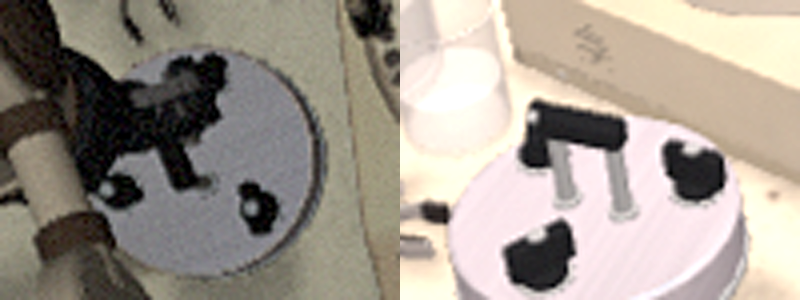

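The gripper hides part of the cover in the top crop. The handle at crop (180,165) and the knobs are where they were before, so I carry on down.

```bash
python3 -c "
from h import *
need(.5245,.4085,.082,22)"; python3 -m creep '[{"gripper":0.4,"dx":0,"dy":0,"dz":30,"rx":0,"ry":0,"rz":0},{"gripper":0.4,"dx":0,"dy":0,"dz":30,"rx":0,"ry":0,"rz":0},{"gripper":0.4,"dx":0,"dy":0,"dz":0,"rx":0,"ry":0,"rz":0},{"gripper":0.4,"dx":0,"dy":0,"dz":0,"rx":0,"ry":0,"rz":0},{"gripper":0.4,"dx":0,"dy":0,"dz":0,"rx":0,"ry":0,"rz":0}]'
python3 - <<'E'
from h import *
need(.5245,.4085,.082,22)
E
```

```text
pos [0.525  0.4045 0.2017] yaw 21.75 turn [ 0.01  0.04 -0.25] shift [  1.   -3.9 119.7] q6 1.67 F [0.  0.2 1.1] w 0.701 t 3.3
time: 3.8
eef_pos: [0.5268, 0.4058, 0.145]
eef_rot: [-0.001, 0.982, 0.189, 0.003]
ft_force: [0.1, -0.1, 0.8]
grip_width: 0.702
gripper_force: 0.0
pos [0.5268 0.4058 0.145 ] yaw 21.76 turn [-0.03 -0.32 -0.24] shift [-1.1 -3.4 63. ] q6 1.67 F [ 0.1 -0.1  0.8] w 0.702 t 3.8
```

```bash
python3 -m creep '[{"gripper":0.4,"dx":0,"dy":-1,"dz":20,"rx":0,"ry":0,"rz":-0.2},{"gripper":0.4,"dx":0,"dy":-1,"dz":20,"rx":0,"ry":0,"rz":0},{"gripper":0.4,"dx":0,"dy":0,"dz":15,"rx":0,"ry":0,"rz":0},{"gripper":0.4,"dx":0,"dy":0,"dz":6,"rx":0,"ry":0,"rz":0},{"gripper":0.4,"dx":0,"dy":0,"dz":0,"rx":0,"ry":0,"rz":0},{"gripper":0.4,"dx":0,"dy":0,"dz":0,"rx":0,"ry":0,"rz":0},{"gripper":0.4,"dx":0,"dy":0,"dz":0,"rx":0,"ry":0,"rz":0}]'
python3 - <<'E'
from h import *
need(.5245,.408,.082,22)
t=cam('top')['frame'];s=cam('scene')['frame']
def c(f,x,y,w=100,h=75):return cv2.resize(f[y:y+h,x:x+w],(400,300),interpolation=cv2.INTER_CUBIC)
m=np.hstack([c(t,115,169),c(s,145,243)])
cv2.imwrite('pics/pre2.png',cv2.convertScaleAbs(m,alpha=1.4)[:,:,::-1])
E
```

```text
time: 4.5
eef_pos: [0.5252, 0.4073, 0.0818]
eef_rot: [-0.0, 0.982, 0.191, 0.001]
ft_force: [-0.6, -0.6, 0.2]
grip_width: 0.699
gripper_force: 0.0
pos [0.5252 0.4073 0.0818] yaw 21.97 turn [-0.01 -0.14 -0.03] shift [-0.3 -0.9 -0.2] q6 1.67 F [-0.6 -0.6  0.2] w 0.699 t 4.5
```

View pics/pre2.png

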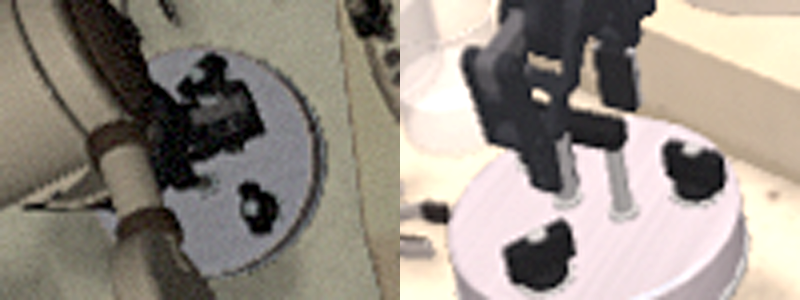

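The fingers straddle the bar: in the scene crop the near finger is at about (545,150), the far one at (620,75) and the bar's middle at (577,127). Closing the gripper, then a small lift as a test.

```bash
python3 -m creep '[{"gripper":-1,"dx":0,"dy":0,"dz":0,"rx":0,"ry":0,"rz":0},{"gripper":-1,"dx":0,"dy":0,"dz":0,"rx":0,"ry":0,"rz":0},{"gripper":-1,"dx":0,"dy":0,"dz":0,"rx":0,"ry":0,"rz":0},{"gripper":-1,"dx":0,"dy":0,"dz":0,"rx":0,"ry":0,"rz":0},{"gripper":-1,"dx":0,"dy":0,"dz":0,"rx":0,"ry":0,"rz":0},{"gripper":-1,"dx":0,"dy":0,"dz":0,"rx":0,"ry":0,"rz":0},{"gripper":-1,"dx":0,"dy":0,"dz":0,"rx":0,"ry":0,"rz":0},{"gripper":-1,"dx":0,"dy":0,"dz":0,"rx":0,"ry":0,"rz":0}]' 80
python3 -c "
from h import *
need(.5245,.408,.082,22)"
python3 -m creep '[{"gripper":-1,"dx":0,"dy":0,"dz":-5,"rx":0,"ry":0,"rz":0},{"gripper":-1,"dx":0,"dy":0,"dz":-5,"rx":0,"ry":0,"rz":0},{"gripper":-1,"dx":0,"dy":0,"dz":-5,"rx":0,"ry":0,"rz":0},{"gripper":-1,"dx":0,"dy":0,"dz":-15,"rx":0,"ry":0,"rz":0},{"gripper":-1,"dx":0,"dy":0,"dz":-25,"rx":0,"ry":0,"rz":0},{"gripper":-1,"dx":0,"dy":0,"dz":-25,"rx":0,"ry":0,"rz":0},{"gripper":-1,"dx":0,"dy":0,"dz":-15,"rx":0,"ry":0,"rz":0},{"gripper":-1,"dx":0,"dy":0,"dz":-5,"rx":0,"ry":0,"rz":0},{"gripper":-1,"dx":0,"dy":0,"dz":0,"rx":0,"ry":0,"rz":0},{"gripper":-1,"dx":0,"dy":0,"dz":0,"rx":0,"ry":0,"rz":0}]'
python3 -c "
from h import *
need(.4292,-.160,.30,22)"
```

```text
time: 5.4
eef_pos: [0.5242, 0.4072, 0.0804]
eef_rot: [-0.0, 0.982, 0.191, 0.0]
ft_force: [0.2, 3.7, -0.7]
grip_width: 0.151
gripper_force: 79.0
pos [0.5242 0.4072 0.0804] yaw 21.97 turn [-0.03 -0.02 -0.03] shift [ 0.6 -0.6 -1.6] q6 1.67 F [ 0.2  3.7 -0.7] w 0.151 t 5.4
time: 6.4
eef_pos: [0.5234, 0.4063, 0.1786]
eef_rot: [0.0, 0.982, 0.191, -0.001]
ft_force: [0.8, -0.4, -7.9]
grip_width: 0.149
gripper_force: 78.3
pos [0.5234 0.4063 0.1786] yaw 21.97 turn [ 0.02  0.17 -0.03] shift [-299.5  489.8 -121.4] q6 1.67 F [ 0.8 -0.4 -7.9] w 0.149 t 6.4
```

```bash
python3 -m creep '[{"gripper":-1,"dx":0,"dy":0,"dz":-12,"rx":0,"ry":0,"rz":0},{"gripper":-1,"dx":-8,"dy":-3,"dz":-22,"rx":0,"ry":0,"rz":0},{"gripper":-1,"dx":-18,"dy":-6,"dz":-25,"rx":0,"ry":0,"rz":0},{"gripper":-1,"dx":-20,"dy":-7,"dz":-25,"rx":0,"ry":0,"rz":0},{"gripper":-1,"dx":-20,"dy":-7,"dz":-22,"rx":0,"ry":0,"rz":0},{"gripper":-1,"dx":-20,"dy":-3,"dz":-15,"rx":0,"ry":0,"rz":0},{"gripper":-1,"dx":-16,"dy":4,"dz":0,"rx":0,"ry":0,"rz":0},{"gripper":-1,"dx":-11,"dy":15,"dz":0,"rx":0,"ry":0,"rz":0},{"gripper":-1,"dx":-11,"dy":25,"dz":0,"rx":0,"ry":0,"rz":0},{"gripper":-1,"dx":-11,"dy":29,"dz":0,"rx":0,"ry":0,"rz":0},{"gripper":-1,"dx":-11,"dy":29,"dz":0,"rx":0,"ry":0,"rz":0},{"gripper":-1,"dx":-11,"dy":29,"dz":0,"rx":0,"ry":0,"rz":0}]'
python3 -c "
from h import *
need(.4292,-.160,.30,22)"
```

```text
time: 7.6
eef_pos: [0.4175, 0.2495, 0.3015]
eef_rot: [0.0, 0.982, 0.191, -0.0]
ft_force: [0.6, -0.9, -7.6]
grip_width: 0.148
gripper_force: 78.5
pos [0.4175 0.2495 0.3015] yaw 21.99 turn [ 0.01  0.01 -0.01] shift [-142.5  384.1    1.5] q6 1.48 F [ 0.6 -0.9 -7.6] w 0.148 t 7.6
```

```bash
python3 -m creep '[{"gripper":-1,"dx":-11,"dy":29,"dz":0,"rx":0,"ry":0,"rz":0},{"gripper":-1,"dx":-11,"dy":29,"dz":0,"rx":0,"ry":0,"rz":0},{"gripper":-1,"dx":-11,"dy":29,"dz":0,"rx":0,"ry":0,"rz":0},{"gripper":-1,"dx":-11,"dy":29,"dz":0,"rx":0,"ry":0,"rz":0},{"gripper":-1,"dx":-11,"dy":29,"dz":0,"rx":0,"ry":0,"rz":0},{"gripper":-1,"dx":-11,"dy":29,"dz":0,"rx":0,"ry":0,"rz":0},{"gripper":-1,"dx":-11,"dy":29,"dz":0,"rx":0,"ry":0,"rz":0},{"gripper":-1,"dx":-11,"dy":29,"dz":0,"rx":0,"ry":0,"rz":0},{"gripper":-1,"dx":-11,"dy":29,"dz":0,"rx":0,"ry":0,"rz":0},{"gripper":-1,"dx":-11,"dy":29,"dz":0,"rx":0,"ry":0,"rz":0},{"gripper":-1,"dx":-11,"dy":29,"dz":0,"rx":0,"ry":0,"rz":0},{"gripper":-1,"dx":-6,"dy":14,"dz":0,"rx":0,"ry":0,"rz":0}]'
python3 -m creep '[{"gripper":-1,"dx":0,"dy":0,"dz":0,"rx":0,"ry":0,"rz":0},{"gripper":-1,"dx":0,"dy":0,"dz":0,"rx":0,"ry":0,"rz":0}]'
python3 -c "
from h import *
need(.4292,-.160,.24,22)"
```

```text
time: 8.8
eef_pos: [0.4243, -0.1079, 0.3016]
eef_rot: [0.001, 0.982, 0.189, -0.0]
ft_force: [1.3, 0.9, -8.2]
grip_width: 0.147
gripper_force: 78.5
time: 9.0
eef_pos: [0.4245, -0.1055, 0.3014]
eef_rot: [-0.0, 0.982, 0.19, -0.0]
ft_force: [-0.1, 0.8, -7.7]
grip_width: 0.153
gripper_force: 78.5
pos [ 0.4245 -0.1055  0.3014] yaw 21.92 turn [-0.04 -0.01 -0.08] shift [-16.1  52.3  61.4] q6 0.67 F [-0.1  0.8 -7.7] w 0.153 t 9.0
```

```bash
python3 -m creep '[{"gripper":-1,"dx":-5,"dy":17,"dz":15,"rx":0,"ry":0,"rz":0},{"gripper":-1,"dx":-6,"dy":20,"dz":25,"rx":0,"ry":0,"rz":0},{"gripper":-1,"dx":-5,"dy":15.5,"dz":25,"rx":0,"ry":0,"rz":0},{"gripper":-1,"dx":0,"dy":0,"dz":25,"rx":0,"ry":0,"rz":0},{"gripper":-1,"dx":0,"dy":0,"dz":11,"rx":0,"ry":0,"rz":0},{"gripper":-1,"dx":0,"dy":0,"dz":0,"rx":0,"ry":0,"rz":0},{"gripper":-1,"dx":0,"dy":0,"dz":0,"rx":0,"ry":0,"rz":0},{"gripper":-1,"dx":0,"dy":0,"dz":0,"rx":0,"ry":0,"rz":0}]'
python3 - <<'E'
from h import *
need(.4292,-.160,.148,22)
t=cam('top')['frame'];s=cam('scene')['frame']
def c(f,x,y,w=100,h=75):return cv2.resize(f[y:y+h,x:x+w],(400,300),interpolation=cv2.INTER_CUBIC)
m=np.hstack([c(t,342,209),cv2.convertScaleAbs(c(s,327,145),alpha=1.2)])
cv2.imwrite('pics/over.png',cv2.convertScaleAbs(m,alpha=1.2)[:,:,::-1])
E
```

```text
time: 9.8
eef_pos: [0.4306, -0.1605, 0.2022]
eef_rot: [0.001, 0.982, 0.191, 0.001]
ft_force: [0.6, 1.0, -8.7]
grip_width: 0.148
gripper_force: 78.8
pos [ 0.4306 -0.1605  0.2022] yaw 22.02 turn [ 0.17 -0.11  0.02] shift [-1.1 -1.  54.2] q6 0.57 F [ 0.6  1.  -8.7] w 0.148 t 9.8
```

View pics/over.png

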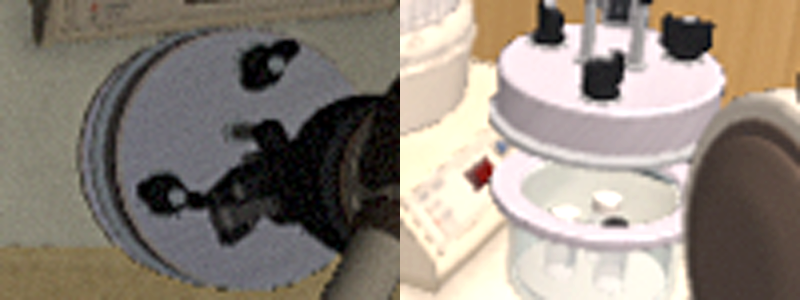

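Cover hanging over the pot, level: in the top crop its top face has its left edge at x=117, top at 25 and bottom at 291. I check its centre against the pot's.

```bash
python3 - <<'E'
from h import *
f=lambda x,y,z:unproj('top',x/4+342-.375,y/4+209-.375,z)
print(f(117,157,.169)-[0,.074,0],(f(250,25,.169)+f(250,291,.169))/2)
g=lambda x,y,z:unproj('scene',(x-400)/4+327-.375,y/4+145-.375,z)
# cover top face rim, scene
q=np.array([g(*p,.169) for p in((497,80),(505,55),(724,85),(718,65),(540,112))])
r=least_squares(lambda c:np.hypot(*(q[:,:2]-c).T)-.074,q.mean(0)[:2]);print('cover scene',r.x,r.fun)
q=np.array([g(*p,.136-.0125+.006-.006) for p in((490,115),(500,135),(550,160))])
need(.4295,-.160,.148,22)
E
```

```text
[ 0.43277245 -0.15988028  0.169     ] [ 0.43304092 -0.16011188  0.169     ]
cover scene [ 0.42349559 -0.1450609 ] [ 0.00025159 -0.00084501 -0.00204818  0.00200695  0.00060961]
pos [ 0.43   -0.1604  0.2012] yaw 21.98 turn [ 0.08 -0.05 -0.02] shift [-0.3 -0.6 53.2] q6 0.57 F [ 0.6 -0.5 -8.5] w 0.152 t 10.0
```

```bash
python3 - <<'E'
from h import *
a=np.linspace(0,6.28,200)
for n,cx,cy,z,r in(('face',.430,-.160,.169,.074),('face+y10',.430,-.150,.169,.074),('face+x',.44,-.16,.169,.074),('pot',.4295,-.16,.08,.076)):
    p=proj('scene',np.c_[cx+r*np.cos(a),cy+r*np.sin(a),0*a+z]);p=(p+.375-[327,145])*4+[400,0]
    print(n,p.min(0),p.max(0))
# auto edge: save profile row of scene through face
im=cv2.GaussianBlur(cam('scene')['frame'].astype(np.float32),(3,3),0).mean(2)
for row in(162,165,168):print(row,np.round(im[row,344:356]).tolist(),np.round(im[row,500-400+400-75:515-80]).tolist())
E
```

```text
face [499.37438469  22.90500678] [728.40669514 115.6277266 ]
face+y10 [491.22889444  27.3107972 ] [721.44642738 121.16363233]
face+x [486.62726447  19.46696535] [714.16367048 111.26488801]
pot [487.626141  136.0356372] [712.74249237 240.9068884 ]
162 [153.0, 170.0, 176.0, 177.0, 174.0, 170.0, 154.0, 132.0, 138.0, 162.0, 173.0, 173.0] [101.0, 91.0, 73.0, 69.0, 77.0, 84.0, 88.0, 90.0, 92.0, 94.0]
165 [156.0, 173.0, 175.0, 175.0, 176.0, 179.0, 165.0, 127.0, 102.0, 115.0, 141.0, 161.0] [89.0, 63.0, 43.0, 48.0, 64.0, 77.0, 86.0, 91.0, 94.0, 96.0]
168 [170.0, 175.0, 175.0, 175.0, 176.0, 176.0, 161.0, 124.0, 96.0, 92.0, 96.0, 102.0] [139.0, 88.0, 47.0, 38.0, 44.0, 54.0, 65.0, 75.0, 86.0, 94.0]
```

```bash
python3 -m creep '[{"gripper":-1,"dx":-2.8,"dy":-1.2,"dz":0,"rx":0,"ry":0,"rz":0},{"gripper":-1,"dx":0,"dy":0,"dz":8,"rx":0,"ry":0,"rz":0},{"gripper":-1,"dx":0,"dy":0,"dz":10,"rx":0,"ry":0,"rz":0},{"gripper":-1,"dx":0,"dy":0,"dz":10,"rx":0,"ry":0,"rz":0},{"gripper":-1,"dx":0,"dy":0,"dz":5,"rx":0,"ry":0,"rz":0},{"gripper":-1,"dx":0,"dy":0,"dz":0,"rx":0,"ry":0,"rz":0},{"gripper":-1,"dx":0,"dy":0,"dz":0,"rx":0,"ry":0,"rz":0}]'
python3 -m creep '[{"gripper":-1,"dx":0,"dy":0,"dz":2,"rx":0,"ry":0,"rz":0},{"gripper":-1,"dx":0,"dy":0,"dz":2,"rx":0,"ry":0,"rz":0},{"gripper":-1,"dx":0,"dy":0,"dz":2,"rx":0,"ry":0,"rz":0},{"gripper":-1,"dx":0,"dy":0,"dz":2,"rx":0,"ry":0,"rz":0},{"gripper":-1,"dx":0,"dy":0,"dz":0,"rx":0,"ry":0,"rz":0}]'
python3 -c "
from h import *
need(.4268,-.160,.148,22)"
```

```text
time: 10.75
eef_pos: [0.4266, -0.1602, 0.1672]
eef_rot: [-0.0, 0.982, 0.191, -0.0]
ft_force: [0.4, 0.7, -8.0]
grip_width: 0.147
gripper_force: 78.8
time: 11.25
eef_pos: [0.4267, -0.1604, 0.1594]
eef_rot: [0.0, 0.982, 0.191, 0.0]
ft_force: [0.5, -0.7, -7.6]
grip_width: 0.153
gripper_force: 79.1
pos [ 0.4267 -0.1604  0.1594] yaw 21.96 turn [ 0.03 -0.01 -0.04] shift [ 0.3 -0.3 11.4] q6 0.56 F [ 0.5 -0.7 -7.6] w 0.153 t 11.25
```

```bash
python3 -m creep '[{"gripper":-1,"dx":0,"dy":0,"dz":1.5,"rx":0,"ry":0,"rz":0},{"gripper":-1,"dx":0,"dy":0,"dz":1.5,"rx":0,"ry":0,"rz":0},{"gripper":-1,"dx":0,"dy":0,"dz":1.5,"rx":0,"ry":0,"rz":0},{"gripper":-1,"dx":0,"dy":0,"dz":1.5,"rx":0,"ry":0,"rz":0},{"gripper":-1,"dx":0,"dy":0,"dz":0,"rx":0,"ry":0,"rz":0}]'
python3 -m creep '[{"gripper":-1,"dx":0,"dy":0,"dz":1,"rx":0,"ry":0,"rz":0},{"gripper":-1,"dx":0,"dy":0,"dz":1,"rx":0,"ry":0,"rz":0},{"gripper":-1,"dx":0,"dy":0,"dz":0,"rx":0,"ry":0,"rz":0}]'
python3 -m creep '[{"gripper":-1,"dx":0,"dy":0,"dz":1,"rx":0,"ry":0,"rz":0},{"gripper":-1,"dx":0,"dy":0,"dz":0,"rx":0,"ry":0,"rz":0},{"gripper":-1,"dx":0,"dy":0,"dz":0,"rx":0,"ry":0,"rz":0}]'
```

```text
time: 11.75
eef_pos: [0.4278, -0.162, 0.1556]
eef_rot: [0.002, 0.982, 0.191, 0.001]
ft_force: [-1.3, -5.3, 4.4]
grip_width: 0.152
gripper_force: 80.8
time: 12.05
eef_pos: [0.4284, -0.1629, 0.155]
eef_rot: [0.003, 0.982, 0.191, 0.002]
ft_force: [-3.6, -5.8, 12.8]
grip_width: 0.147
gripper_force: 82.1
time: 12.35
eef_pos: [0.4286, -0.1633, 0.1547]
eef_rot: [0.004, 0.982, 0.191, 0.002]
ft_force: [-4.5, -7.1, 16.6]
grip_width: 0.15
gripper_force: 82.9
```

Contact came 5 mm early with a sideways push towards -y, so the plug is touching the rim on the +y side. I ease up, shift about 3 mm that way and try again.

```bash
python3 -m creep '[{"gripper":-1,"dx":0,"dy":0,"dz":-5,"rx":0,"ry":0,"rz":0},{"gripper":-1,"dx":0,"dy":0,"dz":-3,"rx":0,"ry":0,"rz":0},{"gripper":-1,"dx":-2,"dy":2.2,"dz":0,"rx":0,"ry":0,"rz":0},{"gripper":-1,"dx":0,"dy":0,"dz":0,"rx":0,"ry":0,"rz":0},{"gripper":-1,"dx":0,"dy":0,"dz":0,"rx":0,"ry":0,"rz":0}]'
python3 -m creep '[{"gripper":-1,"dx":0,"dy":0,"dz":2,"rx":0,"ry":0,"rz":0},{"gripper":-1,"dx":0,"dy":0,"dz":1.5,"rx":0,"ry":0,"rz":0},{"gripper":-1,"dx":0,"dy":0,"dz":0,"rx":0,"ry":0,"rz":0}]'
python3 -m creep '[{"gripper":-1,"dx":0,"dy":0,"dz":1.5,"rx":0,"ry":0,"rz":0},{"gripper":-1,"dx":0,"dy":0,"dz":1,"rx":0,"ry":0,"rz":0},{"gripper":-1,"dx":0,"dy":0,"dz":0,"rx":0,"ry":0,"rz":0}]'
```

```text
time: 12.85
eef_pos: [0.4248, -0.1624, 0.1573]
eef_rot: [-0.001, 0.982, 0.19, -0.001]
ft_force: [-0.4, -0.1, -8.3]
grip_width: 0.149
gripper_force: 79.1
time: 13.15
eef_pos: [0.4255, -0.1629, 0.1547]
eef_rot: [-0.0, 0.982, 0.191, 0.0]
ft_force: [1.1, 0.8, -6.8]
grip_width: 0.15
gripper_force: 79.3
time: 13.45
eef_pos: [0.4254, -0.1629, 0.152]
eef_rot: [-0.0, 0.982, 0.191, -0.0]
ft_force: [0.8, -1.0, -7.7]
grip_width: 0.149
gripper_force: 79.5
```

```bash
python3 -m creep '[{"gripper":-1,"dx":0,"dy":0,"dz":1,"rx":0,"ry":0,"rz":0},{"gripper":-1,"dx":0,"dy":0,"dz":1,"rx":0,"ry":0,"rz":0},{"gripper":-1,"dx":0,"dy":0,"dz":0,"rx":0,"ry":0,"rz":0}]'
python3 -m creep '[{"gripper":-1,"dx":0,"dy":0,"dz":1,"rx":0,"ry":0,"rz":0},{"gripper":-1,"dx":0,"dy":0,"dz":0,"rx":0,"ry":0,"rz":0},{"gripper":-1,"dx":0,"dy":0,"dz":0,"rx":0,"ry":0,"rz":0}]'
```

```text
time: 13.75
eef_pos: [0.4253, -0.163, 0.1502]
eef_rot: [-0.0, 0.982, 0.191, -0.0]
ft_force: [0.1, -0.3, -4.5]
grip_width: 0.148
gripper_force: 79.8
time: 14.05
eef_pos: [0.4255, -0.163, 0.1494]
eef_rot: [0.0, 0.982, 0.191, -0.0]
ft_force: [0.3, -0.2, -6.2]
grip_width: 0.147
gripper_force: 79.8
```

```bash
python3 -m creep '[{"gripper":-1,"dx":0,"dy":0,"dz":1,"rx":0,"ry":0,"rz":0},{"gripper":-1,"dx":0,"dy":0,"dz":0.5,"rx":0,"ry":0,"rz":0},{"gripper":-1,"dx":0,"dy":0,"dz":0,"rx":0,"ry":0,"rz":0},{"gripper":-1,"dx":0,"dy":0,"dz":0,"rx":0,"ry":0,"rz":0}]'
python3 -m creep '[{"gripper":-1,"dx":0,"dy":0,"dz":0.7,"rx":0,"ry":0,"rz":0},{"gripper":-1,"dx":0,"dy":0,"dz":0,"rx":0,"ry":0,"rz":0},{"gripper":-1,"dx":0,"dy":0,"dz":0,"rx":0,"ry":0,"rz":0}]'
```

```text
time: 14.45
eef_pos: [0.4256, -0.1629, 0.1483]
eef_rot: [-0.0, 0.982, 0.191, 0.0]
ft_force: [-3.3, 3.3, 2.5]
grip_width: 0.146
gripper_force: 81.0
time: 14.75
eef_pos: [0.4255, -0.1627, 0.1481]
eef_rot: [-0.0, 0.982, 0.191, -0.0]
ft_force: [-5.5, 6.2, 7.2]
grip_width: 0.149
gripper_force: 81.7
```

Seated at the expected height. Release, raise and look.

```bash
python3 -m creep '[{"gripper":-0.3,"dx":0,"dy":0,"dz":0,"rx":0,"ry":0,"rz":0},{"gripper":0,"dx":0,"dy":0,"dz":0,"rx":0,"ry":0,"rz":0},{"gripper":0,"dx":0,"dy":0,"dz":0,"rx":0,"ry":0,"rz":0},{"gripper":0,"dx":0,"dy":0,"dz":-3,"rx":0,"ry":0,"rz":0},{"gripper":0,"dx":0,"dy":0,"dz":-20,"rx":0,"ry":0,"rz":0},{"gripper":0,"dx":0,"dy":0,"dz":-40,"rx":0,"ry":0,"rz":0},{"gripper":0,"dx":0,"dy":0,"dz":-40,"rx":0,"ry":0,"rz":0},{"gripper":0,"dx":-40,"dy":0,"dz":-40,"rx":0,"ry":0,"rz":0},{"gripper":0,"dx":-40,"dy":-10,"dz":-20,"rx":0,"ry":0,"rz":0},{"gripper":0,"dx":0,"dy":0,"dz":0,"rx":0,"ry":0,"rz":0}]'
python3 - <<'E'
from h import *
t=cam('top')['frame'];s=cam('scene')['frame']
def c(f,x,y,w=80,h=60):return cv2.resize(f[y:y+h,x:x+w],(400,300),interpolation=cv2.INTER_CUBIC)
m=np.vstack([np.hstack([c(t,352,214),cv2.convertScaleAbs(c(s,337,155),alpha=.9)]),np.hstack([cv2.resize(t[214:254,352:402],(400,300),interpolation=cv2.INTER_CUBIC),cv2.resize(cv2.convertScaleAbs(s,alpha=.9)[155:192,352:402],(400,300),interpolation=cv2.INTER_CUBIC)])])
cv2.imwrite('pics/seated.png',cv2.convertScaleAbs(m,alpha=1.4)[:,:,::-1])
need(.4255,-.1627,.3,22)
E
```

```text
time: 15.75
eef_pos: [0.3507, -0.1838, 0.31]
eef_rot: [0.004, 0.982, 0.189, 0.002]
ft_force: [0.6, -0.5, 0.7]
grip_width: 0.499
gripper_force: 0.0
pos [ 0.3519 -0.1824  0.3062] yaw 21.88 turn [ 0.13 -0.08 -0.12] shift [75.6  9.3  6.2] q6 0.40 F [-0.1 -0.1  0.3] w 0.496 t 15.85
```

View pics/seated.png

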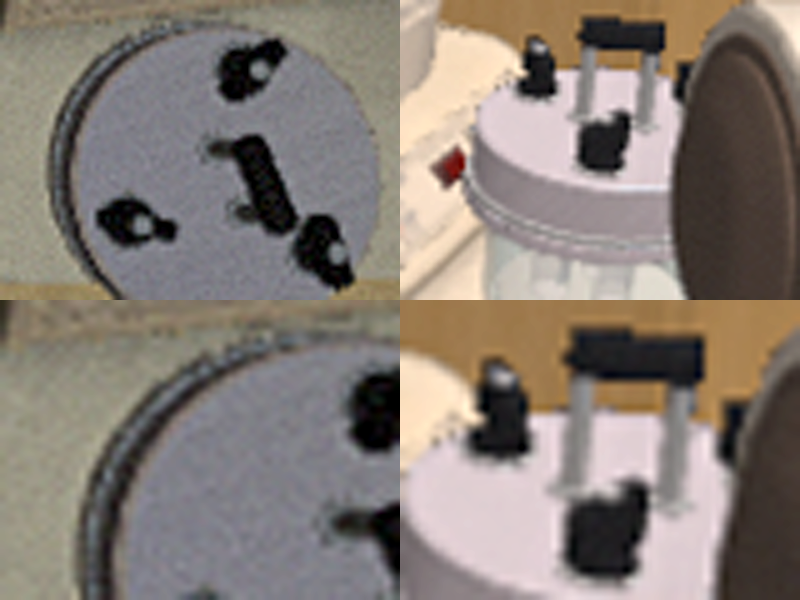

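Cover seated level on the flange, knobs at top crop (250,70), (135,222) and (325,250). I fit the bar angles by matching rendered silhouettes.

```bash
cat > k.py <<'E'
from h import *
def box(cx,cy,th,L,W,z0,z1):
    c,s=np.cos(th),np.sin(th);return np.array([[cx+i*L/2*c-j*W/2*s,cy+i*L/2*s+j*W/2*c,z] for i in(-1,1) for j in(-1,1) for z in(z0,z1)])
a_=np.linspace(0,2*np.pi,24)
def hull(n,P,o,m,k):
    p=(proj(n,P)-o+.5)*k;cv2.fillConvexPoly(m,cv2.convexHull(p.astype(np.float32)).round().astype(np.int32),255)
def fit(n,K,zf,off=12,k=6):
    """K knob world xy -> iou per bar angle"""
    c=proj(n,[[*K,zf+.015]])[0];o=np.round(c)-off
    f=cam(n)['frame'][int(o[1]):int(o[1])+2*off,int(o[0]):int(o[0])+2*off]
    g=cv2.resize(f,None,fx=k,fy=k,interpolation=cv2.INTER_LINEAR).max(2)
    d=g<(75 if n=='top' else 70);res=[]
    for th in range(0,180,4):
        best=0
        m=np.zeros_like(g)
        cyl=np.array([[K[0]+.012*np.cos(a),K[1]+.012*np.sin(a),zf+z] for a in a_ for z in(0,.006)])
        hull(n,cyl,o,m,k);hull(n,box(*K,np.radians(th),.034,.010,zf+.006,zf+.028),o,m,k)
        for dx in range(-9,10,3):
            for dy in range(-9,10,3):
                q=np.roll(m,(dy,dx),(0,1))>0;v=(q&d).sum()/(q|d).sum();
                if v>best:best=v;bb=(dx/k,dy/k)
        res.append((round(best,3),th,bb))
    return sorted(res,reverse=True)[:5]
E
python3 - <<'E'
from k import *
f=lambda x,y,z:unproj('top',x/5+352-.4,y/5+214-.4,z)
print('axis top white',[f(*p,.145) for p in((260,70),(145,225),(340,250))])
print('handle ctr',f(264,184,.177)); a,b=f(250,138,.177),f(280,231,.177);print(np.linalg.norm(a-b),np.degrees(np.arctan2(*(a-b)[1::-1])))
print('face L,T',f(72,180,.117)-[0,.074,0],f(225,22,.117)-[.074,0,0],f(379,180,.117)+[0,.074,0])
C=np.array([.4285,-.1615]);Y=22
for nm,an in(('a',90),('b',210),('c',330)):
    K=C+.052*np.array([np.cos(np.radians(Y+an)),np.sin(np.radians(Y+an))])
    print(nm,K);[print(n,fit(n,K,.117)) for n in('top','scene')]
E
```

```text
axis top white [array([ 0.47888272, -0.16749996,  0.145     ]), array([ 0.4077561, -0.1138093,  0.145    ]), array([ 0.39690101, -0.20293038,  0.145     ])]
handle ctr [ 0.42789168 -0.15800286  0.177     ]
0.042746978191843935 17.247016250070406
face L,T [ 0.42707219 -0.16110779  0.117     ] [ 0.4281324 -0.160416   0.117    ] [ 0.42791227 -0.15825726  0.117     ]
a [ 0.40902046 -0.11328644]
top [(np.float64(0.685), 80, (-0.5, 0.5)), (np.float64(0.681), 76, (-0.5, 0.5)), (np.float64(0.67), 84, (-0.5, 0.5)), (np.float64(0.663), 72, (-0.5, 0.0)), (np.float64(0.651), 88, (-0.5, 0.5))]
scene [(np.float64(0.635), 92, (1.0, -0.5)), (np.float64(0.621), 88, (1.0, 0.0)), (np.float64(0.614), 96, (1.0, -0.5)), (np.float64(0.601), 84, (0.5, 0.5)), (np.float64(0.594), 140, (1.0, -1.0))]
b [ 0.3964856  -0.20247656]
top [(np.float64(0.625), 20, (-1.0, 0.0)), (np.float64(0.623), 16, (-1.0, 0.0)), (np.float64(0.614), 24, (-1.0, 0.0)), (np.float64(0.61), 12, (-0.5, 0.5)), (np.float64(0.598), 28, (-1.5, 0.0))]
scene [(np.float64(0.428), 8, (1.5, 1.5)), (np.float64(0.427), 36, (1.5, 0.5)), (np.float64(0.427), 12, (1.5, 1.5)), (np.float64(0.427), 4, (1.5, 1.5)), (np.float64(0.426), 40, (1.5, 0.5))]
c [ 0.47999394 -0.168737  ]
top [(np.float64(0.841), 136, (-0.5, 0.0)), (np.float64(0.833), 140, (-0.5, 0.5)), (np.float64(0.827), 132, (-0.5, 0.0)), (np.float64(0.808), 144, (-0.5, 0.5)), (np.float64(0.801), 128, (-0.5, 0.0))]
scene [(np.float64(0.523), 128, (0.5, -0.5)), (np.float64(0.518), 132, (0.5, -0.5)), (np.float64(0.516), 108, (0.5, -0.5)), (np.float64(0.508), 124, (0.0, -0.5)), (np.float64(0.506), 104, (0.5, -0.5))]
```

```bash
python3 -m creep '[{"gripper":-0.2,"dx":0,"dy":0,"dz":0,"rx":0,"ry":0,"rz":8},{"gripper":-0.2,"dx":0,"dy":0,"dz":0,"rx":0,"ry":0,"rz":8},{"gripper":-0.2,"dx":0,"dy":0,"dz":0,"rx":0,"ry":0,"rz":8},{"gripper":-0.2,"dx":0,"dy":0,"dz":0,"rx":0,"ry":0,"rz":8},{"gripper":-0.2,"dx":0,"dy":0,"dz":0,"rx":0,"ry":0,"rz":8},{"gripper":-0.2,"dx":0,"dy":0,"dz":0,"rx":0,"ry":0,"rz":8},{"gripper":-0.2,"dx":0,"dy":0,"dz":0,"rx":0,"ry":0,"rz":8},{"gripper":-0.2,"dx":0,"dy":0,"dz":0,"rx":0,"ry":0,"rz":8},{"gripper":-0.2,"dx":0,"dy":0,"dz":0,"rx":0,"ry":0,"rz":0},{"gripper":-0.2,"dx":0,"dy":0,"dz":0,"rx":0,"ry":0,"rz":0}]' 30
python3 -c "
from h import *
need(.4794,-.1680,.22,-42)"
```

```text
time: 16.95
eef_pos: [0.352, -0.1815, 0.3045]
eef_rot: [-0.0, 0.934, -0.357, -0.001]
ft_force: [-0.1, -0.2, 0.1]
grip_width: 0.4
gripper_force: 0.0
pos [ 0.352  -0.1815  0.3045] yaw -41.78 turn [-0.01  0.12  0.22] shift [ 85.6 -95.2  84.5] q6 1.52 F [-0.1 -0.2  0.1] w 0.4 t 16.95
```

```bash
python3 -m creep '[{"gripper":-0.2,"dx":22,"dy":-24,"dz":10,"rx":0,"ry":0,"rz":0},{"gripper":-0.2,"dx":22,"dy":-24,"dz":20,"rx":0,"ry":0,"rz":0},{"gripper":-0.2,"dx":22,"dy":-24,"dz":25,"rx":0,"ry":0,"rz":0},{"gripper":-0.2,"dx":19.6,"dy":-23.2,"dz":29,"rx":0,"ry":0,"rz":0},{"gripper":-0.2,"dx":0,"dy":0,"dz":30,"rx":0,"ry":0,"rz":0},{"gripper":-0.2,"dx":0,"dy":0,"dz":20,"rx":0,"ry":0,"rz":0},{"gripper":-0.2,"dx":0,"dy":0,"dz":0,"rx":0,"ry":0,"rz":0},{"gripper":-0.2,"dx":0,"dy":0,"dz":0,"rx":0,"ry":0,"rz":0},{"gripper":-0.2,"dx":0,"dy":0,"dz":0,"rx":0,"ry":0,"rz":0}]' 30
python3 -c "
from h import *
need(.4794,-.1680,.128,-42)"
```

```text
time: 17.85
eef_pos: [0.48, -0.1691, 0.1731]
eef_rot: [0.0, 0.934, -0.358, 0.001]
ft_force: [-0.5, -0.2, -0.2]
grip_width: 0.396
gripper_force: 0.0
pos [ 0.48   -0.1691  0.1731] yaw -41.99 turn [-0.03 -0.16  0.01] shift [-1.2 -0.4 45.1] q6 1.73 F [-0.5 -0.2 -0.2] w 0.396 t 17.85
```

```bash
python3 -m creep '[{"gripper":-0.2,"dx":-0.8,"dy":0,"dz":15,"rx":0,"ry":0,"rz":0},{"gripper":-0.2,"dx":0,"dy":0,"dz":15,"rx":0,"ry":0,"rz":0},{"gripper":-0.2,"dx":0,"dy":0,"dz":10,"rx":0,"ry":0,"rz":0},{"gripper":-0.2,"dx":0,"dy":0,"dz":5,"rx":0,"ry":0,"rz":0},{"gripper":-0.2,"dx":0,"dy":0,"dz":0,"rx":0,"ry":0,"rz":0},{"gripper":-0.2,"dx":0,"dy":0,"dz":0,"rx":0,"ry":0,"rz":0}]' 30
python3 -m creep '[{"gripper":-1,"dx":0,"dy":0,"dz":0,"rx":0,"ry":0,"rz":0},{"gripper":-1,"dx":0,"dy":0,"dz":0,"rx":0,"ry":0,"rz":0},{"gripper":-1,"dx":0,"dy":0,"dz":0,"rx":0,"ry":0,"rz":0},{"gripper":-1,"dx":0,"dy":0,"dz":0,"rx":0,"ry":0,"rz":0},{"gripper":-1,"dx":0,"dy":0,"dz":0,"rx":0,"ry":0,"rz":0}]' 30
python3 -c "
from h import *
need(.4794,-.1680,.128,-42);print(st()[0]['ft_torque'])"
```

```text
time: 18.45
eef_pos: [0.479, -0.1683, 0.1272]
eef_rot: [0.0, 0.933, -0.359, 0.001]
ft_force: [0.5, 0.4, 0.2]
grip_width: 0.394
gripper_force: 0.0
time: 18.95
eef_pos: [0.479, -0.1683, 0.1272]
eef_rot: [0.0, 0.933, -0.359, 0.001]
ft_force: [-1.9, 0.1, 6.2]
grip_width: 0.103
gripper_force: 34.4
pos [ 0.479  -0.1683  0.1272] yaw -42.03 turn [-0.01 -0.07 -0.03] shift [ 0.1 -0.5 -0.8] q6 1.73 F [-1.9  0.1  6.2] w 0.103 t 18.95
[ 0.02637521  0.13735191 -0.0501399 ]
```

```bash
python3 -m creep '[{"gripper":-1,"dx":0,"dy":0,"dz":0,"rx":0,"ry":0,"rz":-8},{"gripper":-1,"dx":0,"dy":0,"dz":0,"rx":0,"ry":0,"rz":-8},{"gripper":-1,"dx":0,"dy":0,"dz":0,"rx":0,"ry":0,"rz":-8},{"gripper":-1,"dx":0,"dy":0,"dz":0,"rx":0,"ry":0,"rz":-8},{"gripper":-1,"dx":0,"dy":0,"dz":0,"rx":0,"ry":0,"rz":-8},{"gripper":-1,"dx":0,"dy":0,"dz":0,"rx":0,"ry":0,"rz":-8},{"gripper":-1,"dx":0,"dy":0,"dz":0,"rx":0,"ry":0,"rz":-8},{"gripper":-1,"dx":0,"dy":0,"dz":0,"rx":0,"ry":0,"rz":-8},{"gripper":-1,"dx":0,"dy":0,"dz":0,"rx":0,"ry":0,"rz":-5},{"gripper":-1,"dx":0,"dy":0,"dz":0,"rx":0,"ry":0,"rz":0},{"gripper":-1,"dx":0,"dy":0,"dz":0,"rx":0,"ry":0,"rz":0}]' 30
python3 -c "
from h import *
need(.4794,-.1680,.128,33);print(st()[0]['ft_torque'])"
python3 -m creep '[{"gripper":-1,"dx":0,"dy":0,"dz":0,"rx":0,"ry":0,"rz":-2},{"gripper":-1,"dx":0,"dy":0,"dz":0,"rx":0,"ry":0,"rz":-2},{"gripper":-1,"dx":0,"dy":0,"dz":0,"rx":0,"ry":0,"rz":0},{"gripper":-1,"dx":0,"dy":0,"dz":0,"rx":0,"ry":0,"rz":0}]' 30
python3 -c "
from h import *
need(.4794,-.1680,.128,33);print(st()[0]['ft_torque'])"
```

```text
time: 20.05
eef_pos: [0.4789, -0.1688, 0.1272]
eef_rot: [0.001, 0.972, 0.233, 0.0]
ft_force: [-1.7, -2.1, 5.8]
grip_width: 0.105
gripper_force: 34.4
pos [ 0.4789 -0.1688  0.1272] yaw 26.94 turn [ 0.11  0.01 -6.06] shift [ 0.8 -0.4 -0.8] q6 0.52 F [-1.7 -2.1  5.8] w 0.105 t 20.05
[-0.28385771  0.24791839 -0.01003717]
time: 20.45
eef_pos: [0.479, -0.1687, 0.1272]
eef_rot: [0.001, 0.964, 0.266, 0.0]
ft_force: [-1.2, -1.9, 5.5]
grip_width: 0.107
gripper_force: 35.5
pos [ 0.479  -0.1687  0.1272] yaw 30.87 turn [ 0.09 -0.01 -2.13] shift [ 0.7 -0.3 -0.8] q6 0.46 F [-1.2 -1.9  5.5] w 0.107 t 20.45
[-0.1845127   0.21974811 -0.3193785 ]
```

```bash
python3 -m creep '[{"gripper":-1,"dx":0,"dy":0,"dz":0,"rx":0,"ry":0,"rz":-1.5},{"gripper":-1,"dx":0,"dy":0,"dz":0,"rx":0,"ry":0,"rz":0},{"gripper":-1,"dx":0,"dy":0,"dz":0,"rx":0,"ry":0,"rz":0}]' 30
python3 -c "
from h import *
need(.4794,-.1680,.128,33);print(st()[0]['ft_torque'])"
python3 -m creep '[{"gripper":-0.6,"dx":0,"dy":0,"dz":0,"rx":0,"ry":0,"rz":0},{"gripper":-0.2,"dx":0,"dy":0,"dz":0,"rx":0,"ry":0,"rz":0},{"gripper":-0.2,"dx":0,"dy":0,"dz":0,"rx":0,"ry":0,"rz":0},{"gripper":-0.2,"dx":0,"dy":0,"dz":-15,"rx":0,"ry":0,"rz":0},{"gripper":-0.2,"dx":0,"dy":0,"dz":-40,"rx":0,"ry":0,"rz":0},{"gripper":-0.2,"dx":0,"dy":0,"dz":-35,"rx":0,"ry":0,"rz":4},{"gripper":-0.2,"dx":0,"dy":0,"dz":0,"rx":0,"ry":0,"rz":8},{"gripper":-0.2,"dx":0,"dy":0,"dz":0,"rx":0,"ry":0,"rz":0}]' 30
python3 -c "
from h import *
need(.3961,-.2027,.20,20)"
```

```text
time: 20.75
eef_pos: [0.4792, -0.1681, 0.1272]
eef_rot: [0.0, 0.96, 0.279, 0.001]
ft_force: [-0.1, 1.3, 5.2]
grip_width: 0.108
gripper_force: 36.9
pos [ 0.4792 -0.1681  0.1272] yaw 32.35 turn [ 0.05 -0.07 -0.65] shift [ 0.2  0.1 -0.8] q6 0.43 F [-0.1  1.3  5.2] w 0.108 t 20.75
[ 0.1887546   0.07276073 -0.37072193]
time: 21.55
eef_pos: [0.479, -0.1683, 0.2174]
eef_rot: [0.001, 0.984, 0.177, 0.001]
ft_force: [0.2, 1.1, -0.5]
grip_width: 0.399
gripper_force: 0.0
pos [ 0.479  -0.1683  0.2174] yaw 20.44 turn [ 0.09 -0.07  0.44] shift [-89.7   4.   17.4] q6 0.64 F [ 0.2  1.1 -0.5] w 0.399 t 21.55
```

```bash
python3 -m creep '[{"gripper":-0.2,"dx":0,"dy":0,"dz":0,"rx":0,"ry":0,"rz":2.4},{"gripper":-0.2,"dx":-30,"dy":2.4,"dz":0,"rx":0,"ry":0,"rz":0},{"gripper":-0.2,"dx":-30,"dy":2.4,"dz":0,"rx":0,"ry":0,"rz":0},{"gripper":-0.2,"dx":-29.5,"dy":2.3,"dz":10,"rx":0,"ry":0,"rz":0},{"gripper":-0.2,"dx":0,"dy":0,"dz":15,"rx":0,"ry":0,"rz":0},{"gripper":-0.2,"dx":0,"dy":0,"dz":20,"rx":0,"ry":0,"rz":0},{"gripper":-0.2,"dx":0,"dy":0,"dz":0,"rx":0,"ry":0,"rz":0},{"gripper":-0.2,"dx":0,"dy":0,"dz":0,"rx":0,"ry":0,"rz":0},{"gripper":-0.2,"dx":0,"dy":0,"dz":0,"rx":0,"ry":0,"rz":0}]' 30
python3 -c "
from h import *
need(.3961,-.2027,.1275,18)"
```

```text
time: 22.45
eef_pos: [0.3961, -0.2027, 0.1721]
eef_rot: [0.0, 0.987, 0.158, 0.0]
ft_force: [-1.1, -1.1, 0.3]
grip_width: 0.4
gripper_force: 0.0
pos [ 0.3961 -0.2027  0.1721] yaw 18.15 turn [ 0.04 -0.02  0.15] shift [ 0.   0.1 44.6] q6 0.51 F [-1.1 -1.1  0.3] w 0.4 t 22.45
```

```bash
python3 -m creep '[{"gripper":-0.2,"dx":0,"dy":0,"dz":15,"rx":0,"ry":0,"rz":0},{"gripper":-0.2,"dx":0,"dy":0,"dz":15,"rx":0,"ry":0,"rz":0},{"gripper":-0.2,"dx":0,"dy":0,"dz":10,"rx":0,"ry":0,"rz":0},{"gripper":-0.2,"dx":0,"dy":0,"dz":4.5,"rx":0,"ry":0,"rz":0},{"gripper":-0.2,"dx":0,"dy":0,"dz":0,"rx":0,"ry":0,"rz":0},{"gripper":-1,"dx":0,"dy":0,"dz":0,"rx":0,"ry":0,"rz":0},{"gripper":-1,"dx":0,"dy":0,"dz":0,"rx":0,"ry":0,"rz":0},{"gripper":-1,"dx":0,"dy":0,"dz":0,"rx":0,"ry":0,"rz":0},{"gripper":-1,"dx":0,"dy":0,"dz":0,"rx":0,"ry":0,"rz":0},{"gripper":-1,"dx":0,"dy":0,"dz":0,"rx":0,"ry":0,"rz":0}]' 30
python3 -c "
from h import *
need(.3961,-.2027,.1275,18);print(st()[0]['ft_torque'])"
```

```text
time: 23.45
eef_pos: [0.3962, -0.203, 0.1279]
eef_rot: [0.001, 0.988, 0.157, 0.001]
ft_force: [-0.9, 0.9, 5.1]
grip_width: 0.107
gripper_force: 35.1
pos [ 0.3962 -0.203   0.1279] yaw 18.07 turn [ 0.09 -0.05  0.07] shift [-0.  -0.3  0.4] q6 0.51 F [-0.9  0.9  5.1] w 0.107 t 23.45
[ 0.05092682  0.12669255 -0.05378572]
```

```bash
python3 -m creep '[{"gripper":-1,"dx":0,"dy":0,"dz":0,"rx":0,"ry":0,"rz":-8},{"gripper":-1,"dx":0,"dy":0,"dz":0,"rx":0,"ry":0,"rz":-8},{"gripper":-1,"dx":0,"dy":0,"dz":0,"rx":0,"ry":0,"rz":-8},{"gripper":-1,"dx":0,"dy":0,"dz":0,"rx":0,"ry":0,"rz":-8},{"gripper":-1,"dx":0,"dy":0,"dz":0,"rx":0,"ry":0,"rz":-8},{"gripper":-1,"dx":0,"dy":0,"dz":0,"rx":0,"ry":0,"rz":-8},{"gripper":-1,"dx":0,"dy":0,"dz":0,"rx":0,"ry":0,"rz":-8},{"gripper":-1,"dx":0,"dy":0,"dz":0,"rx":0,"ry":0,"rz":-8},{"gripper":-1,"dx":0,"dy":0,"dz":0,"rx":0,"ry":0,"rz":-5},{"gripper":-1,"dx":0,"dy":0,"dz":0,"rx":0,"ry":0,"rz":0},{"gripper":-1,"dx":0,"dy":0,"dz":0,"rx":0,"ry":0,"rz":0}]' 30
python3 -c "
from h import *
need(.3961,-.2027,.1275,93);print(st()[0]['ft_torque'])"
python3 -m creep '[{"gripper":-1,"dx":0,"dy":0,"dz":0,"rx":0,"ry":0,"rz":-2},{"gripper":-1,"dx":0,"dy":0,"dz":0,"rx":0,"ry":0,"rz":-2},{"gripper":-1,"dx":0,"dy":0,"dz":0,"rx":0,"ry":0,"rz":0},{"gripper":-1,"dx":0,"dy":0,"dz":0,"rx":0,"ry":0,"rz":0}]' 30
python3 -c "
from h import *
need(.3961,-.2027,.1275,93);print(st()[0]['ft_torque'])"
```

```text
time: 24.55
eef_pos: [0.3966, -0.2033, 0.1279]
eef_rot: [0.001, 0.726, 0.688, 0.0]
ft_force: [1.2, -2.3, 5.3]
grip_width: 0.107
gripper_force: 35.1
pos [ 0.3966 -0.2033  0.1279] yaw 86.94 turn [ 0.13  0.11 -6.06] shift [ 0.6 -0.5  0.4] q6 -0.69 F [ 1.2 -2.3  5.3] w 0.107 t 24.55
[-0.17842883 -0.32050637  0.06249119]
time: 24.95
eef_pos: [0.3966, -0.2033, 0.1279]
eef_rot: [0.001, 0.702, 0.713, 0.0]
ft_force: [2.1, -1.2, 5.4]
grip_width: 0.111
gripper_force: 35.2
pos [ 0.3966 -0.2033  0.1279] yaw 90.90 turn [ 0.13  0.11 -2.1 ] shift [ 0.6 -0.5  0.4] q6 -0.76 F [ 2.1 -1.2  5.4] w 0.111 t 24.95
[-0.23300877 -0.28787414 -0.24012082]
```

```bash
python3 -m creep '[{"gripper":-1,"dx":0,"dy":0,"dz":0,"rx":0,"ry":0,"rz":-2},{"gripper":-1,"dx":0,"dy":0,"dz":0,"rx":0,"ry":0,"rz":0},{"gripper":-1,"dx":0,"dy":0,"dz":0,"rx":0,"ry":0,"rz":0}]' 30
python3 -c "
from h import *
need(.3961,-.2027,.1275,93);print(st()[0]['ft_torque'])"
python3 -m creep '[{"gripper":-0.6,"dx":0,"dy":0,"dz":0,"rx":0,"ry":0,"rz":0},{"gripper":-0.2,"dx":0,"dy":0,"dz":0,"rx":0,"ry":0,"rz":0},{"gripper":-0.2,"dx":0,"dy":0,"dz":0,"rx":0,"ry":0,"rz":0},{"gripper":-0.2,"dx":0,"dy":0,"dz":-15,"rx":0,"ry":0,"rz":0},{"gripper":-0.2,"dx":0,"dy":0,"dz":-40,"rx":0,"ry":0,"rz":0},{"gripper":-0.2,"dx":0,"dy":0,"dz":-35,"rx":0,"ry":0,"rz":7},{"gripper":-0.2,"dx":0,"dy":0,"dz":0,"rx":0,"ry":0,"rz":8},{"gripper":-0.2,"dx":0,"dy":0,"dz":0,"rx":0,"ry":0,"rz":0}]' 30
python3 -c "
from h import *
need(.4079,-.1134,.20,78)"
```

```text
time: 25.25
eef_pos: [0.3967, -0.2034, 0.1279]
eef_rot: [0.002, 0.689, 0.725, 0.0]
ft_force: [2.6, -2.3, 5.2]
grip_width: 0.104
gripper_force: 35.2
pos [ 0.3967 -0.2034  0.1279] yaw 92.89 turn [ 0.15  0.12 -0.11] shift [ 0.7 -0.6  0.4] q6 -0.80 F [ 2.6 -2.3  5.2] w 0.104 t 25.25
[-0.24551876 -0.48718959 -0.30380912]
time: 26.05
eef_pos: [0.3958, -0.2026, 0.2175]
eef_rot: [0.0, 0.777, 0.63, 0.0]
ft_force: [-0.6, -0.6, -0.7]
grip_width: 0.398
gripper_force: 0.0
pos [ 0.3958 -0.2026  0.2175] yaw 78.03 turn [0.04 0.03 0.03] shift [89.7 -6.7 17.5] q6 -0.54 F [-0.6 -0.6 -0.7] w 0.398 t 26.05
```

```bash
python3 -m creep '[{"gripper":-0.2,"dx":30,"dy":-2.3,"dz":0,"rx":0,"ry":0,"rz":0},{"gripper":-0.2,"dx":30,"dy":-2.2,"dz":0,"rx":0,"ry":0,"rz":0},{"gripper":-0.2,"dx":29.7,"dy":-2.2,"dz":10,"rx":0,"ry":0,"rz":0},{"gripper":-0.2,"dx":0,"dy":0,"dz":15,"rx":0,"ry":0,"rz":0},{"gripper":-0.2,"dx":0,"dy":0,"dz":20,"rx":0,"ry":0,"rz":0},{"gripper":-0.2,"dx":0,"dy":0,"dz":0,"rx":0,"ry":0,"rz":0},{"gripper":-0.2,"dx":0,"dy":0,"dz":0,"rx":0,"ry":0,"rz":0},{"gripper":-0.2,"dx":0,"dy":0,"dz":0,"rx":0,"ry":0,"rz":0}]' 30
python3 -c "
from h import *
need(.4079,-.1134,.1275,78)"
python3 -m creep '[{"gripper":-0.2,"dx":0,"dy":0,"dz":15,"rx":0,"ry":0,"rz":0},{"gripper":-0.2,"dx":0,"dy":0,"dz":15,"rx":0,"ry":0,"rz":0},{"gripper":-0.2,"dx":0,"dy":0,"dz":10,"rx":0,"ry":0,"rz":0},{"gripper":-0.2,"dx":0,"dy":0,"dz":4.5,"rx":0,"ry":0,"rz":0},{"gripper":-0.2,"dx":0,"dy":0,"dz":0,"rx":0,"ry":0,"rz":0},{"gripper":-1,"dx":0,"dy":0,"dz":0,"rx":0,"ry":0,"rz":0},{"gripper":-1,"dx":0,"dy":0,"dz":0,"rx":0,"ry":0,"rz":0},{"gripper":-1,"dx":0,"dy":0,"dz":0,"rx":0,"ry":0,"rz":0},{"gripper":-1,"dx":0,"dy":0,"dz":0,"rx":0,"ry":0,"rz":0},{"gripper":-1,"dx":0,"dy":0,"dz":0,"rx":0,"ry":0,"rz":0}]' 30
python3 -c "
from h import *
need(.4079,-.1134,.1275,78);print(st()[0]['ft_torque'])"
```

```text
time: 26.85
eef_pos: [0.4079, -0.1136, 0.1725]
eef_rot: [0.0, 0.777, 0.63, 0.0]
ft_force: [0.9, 0.0, 0.7]
grip_width: 0.395
gripper_force: 0.0
pos [ 0.4079 -0.1136  0.1725] yaw 78.11 turn [0.03 0.01 0.11] shift [ 0.2 -0.  45. ] q6 -0.35 F [0.9 0.  0.7] w 0.395 t 26.85
time: 27.85
eef_pos: [0.4075, -0.1132, 0.1282]
eef_rot: [-0.0, 0.777, 0.63, -0.0]
ft_force: [-4.3, 2.7, 6.0]
grip_width: 0.108
gripper_force: 34.1
pos [ 0.4075 -0.1132  0.1282] yaw 78.08 turn [-0.04 -0.    0.08] shift [-0.1  0.4  0.7] q6 -0.35 F [-4.3  2.7  6. ] w 0.108 t 27.85
[0.38832426 0.73637136 0.01011314]
```

```bash
python3 -m creep '[{"gripper":-1,"dx":0,"dy":0,"dz":0,"rx":0,"ry":0,"rz":-8},{"gripper":-1,"dx":0,"dy":0,"dz":0,"rx":0,"ry":0,"rz":-8},{"gripper":-1,"dx":0,"dy":0,"dz":0,"rx":0,"ry":0,"rz":-8},{"gripper":-1,"dx":0,"dy":0,"dz":0,"rx":0,"ry":0,"rz":-8},{"gripper":-1,"dx":0,"dy":0,"dz":0,"rx":0,"ry":0,"rz":-8},{"gripper":-1,"dx":0,"dy":0,"dz":0,"rx":0,"ry":0,"rz":-8},{"gripper":-1,"dx":0,"dy":0,"dz":0,"rx":0,"ry":0,"rz":-8},{"gripper":-1,"dx":0,"dy":0,"dz":0,"rx":0,"ry":0,"rz":-8},{"gripper":-1,"dx":0,"dy":0,"dz":0,"rx":0,"ry":0,"rz":-5},{"gripper":-1,"dx":0,"dy":0,"dz":0,"rx":0,"ry":0,"rz":0},{"gripper":-1,"dx":0,"dy":0,"dz":0,"rx":0,"ry":0,"rz":0}]' 30
python3 -c "
from h import *
need(.4079,-.1134,.1275,153);print(st()[0]['ft_torque'])"
python3 -m creep '[{"gripper":-1,"dx":0,"dy":0,"dz":0,"rx":0,"ry":0,"rz":-2},{"gripper":-1,"dx":0,"dy":0,"dz":0,"rx":0,"ry":0,"rz":-2},{"gripper":-1,"dx":0,"dy":0,"dz":0,"rx":0,"ry":0,"rz":0},{"gripper":-1,"dx":0,"dy":0,"dz":0,"rx":0,"ry":0,"rz":0}]' 30
python3 -c "
from h import *
need(.4079,-.1134,.1275,153);print(st()[0]['ft_torque'])"
python3 -m creep '[{"gripper":-1,"dx":0,"dy":0,"dz":0,"rx":0,"ry":0,"rz":-2},{"gripper":-1,"dx":0,"dy":0,"dz":0,"rx":0,"ry":0,"rz":0},{"gripper":-1,"dx":0,"dy":0,"dz":0,"rx":0,"ry":0,"rz":0}]' 30
python3 -c "
from h import *
need(.4079,-.1134,.1275,153);print(st()[0]['ft_torque'])"
```

```text
time: 28.95
eef_pos: [0.407, -0.1134, 0.1281]
eef_rot: [-0.001, 0.283, 0.959, -0.0]
ft_force: [-6.9, 1.9, 7.1]
grip_width: 0.104
gripper_force: 34.3
pos [ 0.407  -0.1134  0.1281] yaw 147.10 turn [-0.07 -0.09 -5.89] shift [-0.8  0.4  0.6] q6 -1.55 F [-6.9  1.9  7.1] w 0.104 t 28.95
[0.23471402 1.0832581  0.07654098]
time: 29.35
eef_pos: [0.407, -0.1134, 0.1281]
eef_rot: [-0.001, 0.25, 0.968, -0.0]
ft_force: [-7.3, 0.9, 6.4]
grip_width: 0.109
gripper_force: 34.3
pos [ 0.407  -0.1134  0.1281] yaw 151.08 turn [-0.06 -0.1  -1.92] shift [-0.8  0.4  0.6] q6 -1.62 F [-7.3  0.9  6.4] w 0.109 t 29.35
[ 0.17600504  1.08199142 -0.10283222]
time: 29.65
eef_pos: [0.4074, -0.1137, 0.1281]
eef_rot: [-0.0, 0.233, 0.972, -0.0]
ft_force: [-4.7, 0.7, 5.9]
grip_width: 0.109
gripper_force: 34.2
pos [ 0.4074 -0.1137  0.1281] yaw 153.04 turn [-0.06 -0.02  0.04] shift [-0.3  0.5  0.6] q6 -1.66 F [-4.7  0.7  5.9] w 0.109 t 29.65
[ 0.10645884  0.88823079 -0.24036683]
```

```bash
python3 -m creep '[{"gripper":-1,"dx":0,"dy":0,"dz":0,"rx":0,"ry":0,"rz":-2},{"gripper":-1,"dx":0,"dy":0,"dz":0,"rx":0,"ry":0,"rz":0},{"gripper":-1,"dx":0,"dy":0,"dz":0,"rx":0,"ry":0,"rz":0}]' 30
python3 -c "
from h import *
print(st()[0]['ft_torque'])"
python3 -m creep '[{"gripper":-0.6,"dx":0,"dy":0,"dz":0,"rx":0,"ry":0,"rz":0},{"gripper":-0.2,"dx":0,"dy":0,"dz":0,"rx":0,"ry":0,"rz":0},{"gripper":-0.2,"dx":0,"dy":0,"dz":0,"rx":0,"ry":0,"rz":0},{"gripper":-0.2,"dx":0,"dy":0,"dz":-15,"rx":0,"ry":0,"rz":0},{"gripper":-0.2,"dx":0,"dy":0,"dz":-40,"rx":0,"ry":0,"rz":0},{"gripper":-0.2,"dx":0,"dy":0,"dz":-35,"rx":0,"ry":0,"rz":0},{"gripper":-0.2,"dx":0,"dy":0,"dz":-40,"rx":0,"ry":0,"rz":-8},{"gripper":0.2,"dx":40,"dy":0,"dz":-30,"rx":0,"ry":0,"rz":-8},{"gripper":0.2,"dx":40,"dy":0,"dz":-20,"rx":0,"ry":0,"rz":-8},{"gripper":0.2,"dx":0,"dy":0,"dz":0,"rx":0,"ry":0,"rz":-8},{"gripper":0.2,"dx":0,"dy":0,"dz":0,"rx":0,"ry":0,"rz":-8},{"gripper":0.2,"dx":0,"dy":0,"dz":0,"rx":0,"ry":0,"rz":-7}]' 30
python3 - <<'E'
from k import *
need(.4265,-.1625,.22,202.7)
t=cam('top')['frame'];s=cam('scene')['frame']
def c(f,x,y,w=80,h=60):return cv2.resize(f[y:y+h,x:x+w],(400,300),interpolation=cv2.INTER_CUBIC)
m=np.hstack([c(t,352,214),cv2.convertScaleAbs(c(s,337,155),alpha=.9)])
cv2.imwrite('pics/turned.png',cv2.convertScaleAbs(m,alpha=1.4)[:,:,::-1])
E
```

```text
time: 29.95
eef_pos: [0.4076, -0.114, 0.1282]
eef_rot: [-0.0, 0.216, 0.976, -0.001]
ft_force: [-5.6, -0.2, 4.9]
grip_width: 0.105
gripper_force: 34.5
[-0.13055127  0.89723493 -0.3606643 ]
time: 31.15
eef_pos: [0.33, -0.0955, 0.3079]
eef_rot: [0.001, -0.194, 0.981, -0.001]
ft_force: [0.5, -0.6, 0.1]
grip_width: 0.599
gripper_force: 0.0
pos [ 0.33   -0.0955  0.3079] yaw -157.64 turn [-0.09  0.07 -0.34] shift [-63.2 -99.1  87.9] q6 -2.60 F [ 0.5 -0.6  0.1] w 0.599 t 31.15
```

View pics/turned.png

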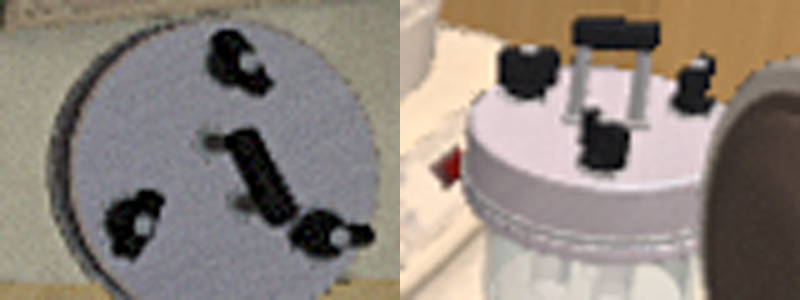

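All three knobs have turned by about 75°, and the cover has moved within its play (white axis dots now near crop (252,65), (145,225) and (340,237)). I recompute its pose.

```bash
python3 - <<'E'
from k import *
f=lambda x,y,z:unproj('top',x/5+352-.4,y/5+214-.4,z)
P=np.array([f(*p,.145)[:2] for p in((145,225),(340,237),(252,65))]);C=P.mean(0);print(C,[np.degrees(np.arctan2(*(p-C)[::-1]))-a for p,a in zip(P,(90,210,330))])
a,b=f(244,130,.177),f(282,225,.177);print((a+b)/2,np.degrees(np.arctan2(*(a-b)[1::-1])))
print('face',f(68,180,.117)-[0,.074,0],f(225,17,.117)-[.074,0,0])
need(C[0],C[1],.21,204.5)
E
```

```text
[ 0.43057311 -0.16023023] [np.float64(26.175233912133066), np.float64(-332.97291123623427), np.float64(-334.09313298326805)]
[ 0.43077905 -0.15759031  0.177     ] 21.23821237161943
face [ 0.42706125 -0.15921821  0.117     ] [ 0.43050684 -0.16044782  0.117     ]
pos [ 0.33   -0.0955  0.3074] yaw -158.08 turn [-0.01  0.02 -2.58] shift [ -64.7 -100.7   97.4] q6 -2.59 F [-0.5 -0.2  0.7] w 0.596 t 31.3
```

```bash
python3 -m creep '[{"gripper":0.2,"dx":0,"dy":0,"dz":0,"rx":0,"ry":0,"rz":-3},{"gripper":0.2,"dx":-16,"dy":-25,"dz":10,"rx":0,"ry":0,"rz":0},{"gripper":0.2,"dx":-16,"dy":-25,"dz":20,"rx":0,"ry":0,"rz":0},{"gripper":0.2,"dx":-16,"dy":-25,"dz":25,"rx":0,"ry":0,"rz":0},{"gripper":0.2,"dx":-15.6,"dy":-25.9,"dz":25,"rx":0,"ry":0,"rz":0},{"gripper":0.2,"dx":0,"dy":0,"dz":17,"rx":0,"ry":0,"rz":0},{"gripper":0.2,"dx":0,"dy":0,"dz":0,"rx":0,"ry":0,"rz":0},{"gripper":0.2,"dx":0,"dy":0,"dz":0,"rx":0,"ry":0,"rz":0},{"gripper":0.2,"dx":0,"dy":0,"dz":0,"rx":0,"ry":0,"rz":0}]' 30
python3 -c "
from h import *
need(.4303,-.1600,.148,205)"
```

```text
time: 32.2
eef_pos: [0.4307, -0.1602, 0.212]
eef_rot: [0.001, -0.217, 0.976, -0.001]
ft_force: [0.8, -0.1, 0.7]
grip_width: 0.601
gripper_force: 0.0
pos [ 0.4307 -0.1602  0.212 ] yaw -154.97 turn [-0.13  0.08  0.03] shift [ 0.3  0.3 64. ] q6 -2.63 F [ 0.8 -0.1  0.7] w 0.601 t 32.2
```

```bash
python3 -m creep '[{"gripper":0.2,"dx":0,"dy":0,"dz":20,"rx":0,"ry":0,"rz":0},{"gripper":0.2,"dx":0,"dy":0,"dz":20,"rx":0,"ry":0,"rz":0},{"gripper":0.2,"dx":0,"dy":0,"dz":15,"rx":0,"ry":0,"rz":0},{"gripper":0.2,"dx":0,"dy":0,"dz":8,"rx":0,"ry":0,"rz":0},{"gripper":0.2,"dx":0,"dy":0,"dz":0,"rx":0,"ry":0,"rz":0},{"gripper":0.2,"dx":0,"dy":0,"dz":0,"rx":0,"ry":0,"rz":0}]' 50
python3 -m creep '[{"gripper":-0.4,"dx":0,"dy":0,"dz":0,"rx":0,"ry":0,"rz":0},{"gripper":-0.5,"dx":0,"dy":0,"dz":0,"rx":0,"ry":0,"rz":0},{"gripper":-0.6,"dx":0,"dy":0,"dz":0,"rx":0,"ry":0,"rz":0},{"gripper":-0.7,"dx":0,"dy":0,"dz":0,"rx":0,"ry":0,"rz":0},{"gripper":-1,"dx":0,"dy":0,"dz":0,"rx":0,"ry":0,"rz":0},{"gripper":-1,"dx":0,"dy":0,"dz":0,"rx":0,"ry":0,"rz":0},{"gripper":-1,"dx":0,"dy":0,"dz":0,"rx":0,"ry":0,"rz":0},{"gripper":-1,"dx":0,"dy":0,"dz":0,"rx":0,"ry":0,"rz":0}]' 50
python3 -c "
from h import *
need(.4303,-.1600,.148,205);print(st()[0]['ft_torque'])"
```

```text
time: 32.8
eef_pos: [0.4309, -0.1603, 0.1487]
eef_rot: [0.001, -0.217, 0.976, -0.001]
ft_force: [0.2, -0.8, 0.5]
grip_width: 0.602
gripper_force: 0.0
time: 33.6
eef_pos: [0.4307, -0.1604, 0.1481]
eef_rot: [0.0, -0.217, 0.976, -0.001]
ft_force: [-0.2, -1.4, 5.0]
grip_width: 0.154
gripper_force: 49.2
pos [ 0.4307 -0.1604  0.1481] yaw -154.92 turn [-0.09  0.03  0.08] shift [0.2 0.5 0.1] q6 -2.63 F [-0.2 -1.4  5. ] w 0.154 t 33.6
[-0.33857085 -0.03619422  0.24584641]
```

```bash
python3 -m creep '[{"gripper":-1,"dx":0,"dy":0,"dz":-1,"rx":0,"ry":0,"rz":0},{"gripper":-1,"dx":0,"dy":0,"dz":-1,"rx":0,"ry":0,"rz":0},{"gripper":-1,"dx":0,"dy":0,"dz":0,"rx":0,"ry":0,"rz":0},{"gripper":-1,"dx":0,"dy":0,"dz":0,"rx":0,"ry":0,"rz":0}]' 80
python3 -m creep '[{"gripper":-1,"dx":0,"dy":0,"dz":-1,"rx":0,"ry":0,"rz":0},{"gripper":-1,"dx":0,"dy":0,"dz":-1,"rx":0,"ry":0,"rz":0},{"gripper":-1,"dx":0,"dy":0,"dz":-1,"rx":0,"ry":0,"rz":0},{"gripper":-1,"dx":0,"dy":0,"dz":0,"rx":0,"ry":0,"rz":0},{"gripper":-1,"dx":0,"dy":0,"dz":0,"rx":0,"ry":0,"rz":0}]' 80
python3 -c "
from h import *
need(.4303,-.1600,.148,205);print(st()[0]['ft_torque'])"
```

```text
time: 34.0
eef_pos: [0.4294, -0.1593, 0.1483]
eef_rot: [-0.001, -0.217, 0.976, 0.001]
ft_force: [1.3, -0.7, -6.6]
grip_width: 0.15
gripper_force: 77.8
time: 34.5
eef_pos: [0.4302, -0.1598, 0.1524]
eef_rot: [-0.0, -0.217, 0.976, 0.0]
ft_force: [-0.3, -0.6, -4.8]
grip_width: 0.15
gripper_force: 77.8
pos [ 0.4302 -0.1598  0.1524] yaw -154.93 turn [ 0.01 -0.    0.07] shift [-0.  -0.2  4.4] q6 -2.63 F [-0.3 -0.6 -4.8] w 0.15 t 34.5
[0.03678506 0.00089942 0.01294026]
```

```bash
python3 -m creep '[{"gripper":-1,"dx":0,"dy":0,"dz":-2,"rx":0,"ry":0,"rz":0},{"gripper":-1,"dx":0,"dy":0,"dz":-3,"rx":0,"ry":0,"rz":0},{"gripper":-1,"dx":0,"dy":0,"dz":-3,"rx":0,"ry":0,"rz":0},{"gripper":-1,"dx":0,"dy":0,"dz":-3,"rx":0,"ry":0,"rz":0},{"gripper":-1,"dx":0,"dy":0,"dz":-3,"rx":0,"ry":0,"rz":0},{"gripper":-1,"dx":0,"dy":0,"dz":-3,"rx":0,"ry":0,"rz":0},{"gripper":-1,"dx":0,"dy":0,"dz":-3,"rx":0,"ry":0,"rz":0},{"gripper":-1,"dx":0,"dy":0,"dz":-3,"rx":0,"ry":0,"rz":0},{"gripper":-1,"dx":0,"dy":0,"dz":-3,"rx":0,"ry":0,"rz":0},{"gripper":-1,"dx":0,"dy":0,"dz":-3,"rx":0,"ry":0,"rz":0},{"gripper":-1,"dx":0,"dy":0,"dz":-5,"rx":0,"ry":0,"rz":0}]' 80
python3 -m creep '[{"gripper":-1,"dx":0,"dy":0,"dz":-7,"rx":0,"ry":0,"rz":0},{"gripper":-1,"dx":0,"dy":0,"dz":-10,"rx":0,"ry":0,"rz":0},{"gripper":-1,"dx":0,"dy":0,"dz":-12,"rx":0,"ry":0,"rz":0},{"gripper":-1,"dx":0,"dy":0,"dz":-12,"rx":0,"ry":0,"rz":0},{"gripper":-1,"dx":0,"dy":0,"dz":-10,"rx":0,"ry":0,"rz":0},{"gripper":-1,"dx":0,"dy":0,"dz":-7,"rx":0,"ry":0,"rz":0},{"gripper":-1,"dx":0,"dy":0,"dz":-4,"rx":0,"ry":0,"rz":0},{"gripper":-1,"dx":0,"dy":0,"dz":0,"rx":0,"ry":0,"rz":0},{"gripper":-1,"dx":0,"dy":0,"dz":0,"rx":0,"ry":0,"rz":0},{"gripper":-1,"dx":0,"dy":0,"dz":0,"rx":0,"ry":0,"rz":0}]' 80
python3 - <<'E'
from h import *
need(.4303,-.1600,.248,205)
t=cam('top')['frame'];s=cam('scene')['frame']
def c(f,x,y,w=120,h=90):return cv2.resize(f[y:y+h,x:x+w],(400,300),interpolation=cv2.INTER_CUBIC)
m=np.hstack([c(t,332,199),cv2.convertScaleAbs(c(s,317,125),alpha=.9)])
cv2.imwrite('pics/lifted.png',cv2.convertScaleAbs(m,alpha=1.4)[:,:,::-1])
E
```

```text
time: 35.6
eef_pos: [0.43, -0.1598, 0.1865]
eef_rot: [-0.0, -0.217, 0.976, 0.0]
ft_force: [-0.2, 0.5, -5.7]
grip_width: 0.147
gripper_force: 77.8
time: 36.6
eef_pos: [0.4299, -0.1597, 0.2478]
eef_rot: [-0.0, -0.217, 0.976, 0.001]
ft_force: [-0.6, -0.3, -6.6]
grip_width: 0.147
gripper_force: 77.8
pos [ 0.4299 -0.1597  0.2478] yaw -154.93 turn [ 0.07 -0.04  0.07] shift [-0.2 -0.4 -0.2] q6 -2.63 F [-0.6 -0.3 -6.6] w 0.147 t 36.6
```

View pics/lifted.png

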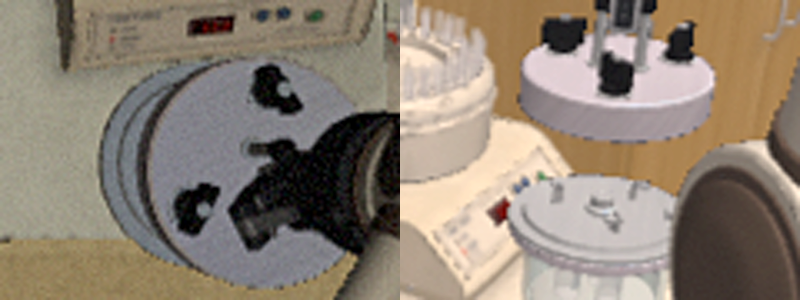

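The cover hangs level at scene crop (617,85), and the inner lid lies flat on the flange at (595,215). I hand the job in.

```bash
python3 -c "
from station import ctrl
print(ctrl.job_done())"
```

```text
the job is handed in; nothing more can be done
None
```

The lid set went onto the pot as one piece, with one light rim contact on the way down that I corrected; all three knobs were turned to their stops, the inner lid looks flat and seated in the last picture, the cover is held level 10 cm above it, and the job was handed in at 36.6 s (no verdict was shown).

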